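Slide carrier from light base to scanner dock

ROBOT

A 6-joint arm with a two-finger parallel gripper is mounted at the origin on the work surface. World frame = base frame: x ahead of the robot, y to its left, z up, the work surface at z = 0. Lengths are in m, angles in rad, forces in N, time in s.
With the tool pointing down it reaches from about 0.325 to 1 m from the base axis. Payload 5.1 kg.
Tool frame: the origin (TCP) lies midway between the tips of the shut fingers; the grasp point (between the pads) lies 19 mm behind it (r.hold_point_z is the distance from the TCP to the grasp point, in m); z points along the fingers, y is the line along which they close (so a half turn about z gives the same grasp; the last joint's range is limited). The gripper opens to 85 mm and grips with 20 to 120 N. Pads are 22 mm wide; open, the fingers measure 114 mm over their backs; the gripper's body (76 mm by 85 mm) begins 54 mm behind the grasp point. The pads swing forward as they close: fully open they stand 13 mm farther back than shut.
Start: joints at [-0.083, 0.124, 1.65, -0, 1.367, -0.083], TCP at [0.65, -0, 0.211] pointing down, gripper open.
Joint ranges: [-2.61, 2.61], [-1.02, 2.33], [0.03, 2.71], [-1.35, 4.49], [0.32, 2.68], [-2.91, 2.91]. Speed limits (rad/s): [2.57, 2.57, 3.14, 3.14, 3.14, 3.14].

INTERFACE

Orientations are given as a 3x3 rotation matrix whose columns are the frame's x, y, z axes.
In Python, from rig import r, imaging gives the robot as it stands.
- The arm moves only by the tool send_rows, never from a script. Its argument "rows" is a list of rows, each an object of numbers: "tx", "ty", "tz": the shift along the world's x, y, z in mm; "wx", "wy", "wz": the turn, a rotation vector about the world's x, y, z in rad; "claw": the opening, from -1 (shut) to 1 (fully open), so that 0 is half open. In form: [{"tx": .., "ty": .., "tz": .., "wx": .., "wy": .., "wz": .., "claw": ..}, ...]. A call has 1 to 10 rows; each row is the pose to reach, as a shift and turn from the pose commanded when the call began; what a row does not reach only later rows make up. A row lasts 1/10 s, in which the tool goes at most 50 mm and 8.59 degrees, less where a joint would pass 70% of its speed; a pose out of reach is approached as far as the arm can. A call with a gripper value outside its range is refused whole. The fingers move at their own pace and stop on an object; "newtons" is the grip in N (left out, the last holds). Time passes only in rows, so rows that repeat a pose let the fingers close. It gives the time, the measured TCP pose, the force, the opening and the grip force at its end, in the units of the state.
- r.observe(): the state, without advancing time (a new reading comes with each control period).
- imaging.capture(name): name is "scene" or "side" or "wrist"; returns the picture (420x560x3 uint8, red, green, blue); there is no depth.
- imaging.calibration(name): a dict with "fx", "fy", "cx", "cy" (pixels), "k1" (the pictures are not rectified: a ray, as slopes to the right and down, at radius r is drawn at 1 + k1 r^2 times it, then the intrinsics apply), "pose" (4x4, takes a point from camera to world coordinates); the wrist camera has in their place "mount" (4x4, takes a point from camera to tool coordinates, whose origin is the TCP and whose axes are the flange's). Camera axes: x right, y down, z forward; pixel columns grow to the right and rows downward; lengths in m; the calibration is good to about 2 mm. A picture is of the moment at which its call begins: read the wrist's pose just before it. calibration takes no time and is no camera call.
- r.close_job(): hands the job in; it is judged then, once.
The state is a dict: "t": time; "qpos": joint angles; "joint_velocities": joint speeds; "joint_efforts": joint torques, N m; "tcp_pos": TCP position; "tcp_rot": TCP orientation; "wrist_force": force on the tool from outside, world axes, zero at the start; "torque": the same for the moment, N m; "opening": finger opening in m; "grip_force": force on a finger pad.
Only numpy, scipy, OpenCV 4.12 (cv2) and the standard library are available. Lean on these libraries where they do the work, as an engineer would, in place of code of your own. Each camera call takes 0.05 s, during which the arm holds its last target. There are 200 camera calls.

TASK

Take the thin slide carrier off the microscope light base and load it into the slide scanner: drag it out of its channel until its front overhangs the front edge of the base, pinch it there, lift it off, lay it flat in the scanner's dock and slide it fully home against the dock's stop, then let go. Touch down slowly and press gently on both the base and the dock (each breaks at about 20 N), do not drop the carrier, and leave the jar, the dish and the tweezers where they are.

Things in the scene. Friction and masses are not known exactly. Their poses are not given: they have to be found in the camera images.
- carrier: Thin bare steel plate 130 (x) x 62 (y) x 3 (z) mm, about 180 g (varies), two glass slides let in flush. Origin: centre of its underside, z up; its -x end is the front. Starts flat in the base's channel with its heading, rear end 2 to 8 mm from the back rail, so its sides and rear cannot be reached. It tips off the base if it overhangs by 60 mm or more.
- carrier_front (a point): Middle of the carrier's front end face, at half its thickness; axes as the carrier's. Shut fingertips pressed on the plate from above (some 10 to 14 N, behind the carrier's middle so that it does not tip) drag it along by dry friction, but slip if pressed more lightly.
- light_base: Fixed white block on a blue foot, 200 x 200 mm, flat top 55 mm above its origin, the centre of its underside, which levelling feet hold 2 to 10 mm above the table; front is -x. The top is the floor of a channel along x, 67 mm wide, between two black side rails 12 mm wide and 6 mm high, from the front edge to a black back rail at x = 57 mm, 6 mm high. Behind it a dial 12 mm high.
- base_edge (a point): Middle of the base's front edge, at the channel's open end, on the channel floor: 95 mm in front of the base's origin, 55 mm above it; axes as the base's (-x points out over the edge). The carrier slides out here only; below the overhang there is only the table (the blue foot sticks out 5 mm near the table).
- scanner: Fixed slide scanner; front is -x. Origin in its underside, which levelling feet hold 2 to 10 mm above the table. Grey dock block, 86 mm wide, x = -30 to 50 mm, flat top 60 mm above the origin; dark side lips 5 mm high, 69 mm apart inside, from x = -30 mm to a dark cross stop 8 mm high whose front face is at x = 50 mm. Behind it the white housing: x = 58 to 198 mm, 170 mm wide, to z = 100 mm.
- dock_home (a point): Where the carrier's origin lies when fully home: on the dock's top, 65 mm in front of the stop; axes as the scanner's (+x towards the stop, z up). The carrier then has the scanner's heading (x along x), rear end against the stop, and its front 50 mm overhang the dock, with room for a finger on both sides.
- jar: Bystander: amber jar with black cap, 44 mm across, 70 mm high, between base and scanner. Origin at the centre of its underside.
- dish: Bystander: clear round flat dish 56 mm across, 14 mm high, between base and scanner. Origin at the centre of its underside.
- tweezers: Bystander: steel tweezers about 115 mm long and 8 mm high, lying beyond the jar, between base and scanner, along their own x. Origin at the middle of their underside.
Things that resemble listed ones, but are neither listed nor needed, are in the scene too. What is shaped like the carrier but blue or orange is not meant.

How it is judged:
By the outcome, as a careful person would: the job done as asked, in the order asked, and still so for the second after the job is handed in, with the robot touching nothing.
It also fails if it takes over 72 s, if anything falls off the work surface, if the arm or the gripper's body presses on something with over 40 N, if the wrist force passes 120 N, or if a joint passes its speed limit or range.

## Working session

There is one attempt and no reset: what is moved stays moved. The work goes in short steps, Python scripts to look and compute and a tool call to move; the robot and the scene stay as the last step left them, time stands still between calls to the robot, and variables do not carry over. Pictures are saved under pics/ and viewed, at most 10 in all, crops included, and the job is handed in when it is done.

Besides the shell and the picture viewer there is one more tool, called after ">>>" by a JSON object that holds its "method" and its "body". send_rows: Moves the arm, as the interface text tells. Its arguments: {"type":"object","properties":{"rows":{"type":"array"},"newtons":{"type":"number"}},"required":["rows"]}

```bash
mkdir -p pics; ls; python3 - <<'E'
from rig import r, imaging
import cv2,numpy as np
for n in("scene","side"):
    im=imaging.capture(n); cv2.imwrite(f"pics/{n}0.png",im[:,:,::-1])
    c=imaging.calibration(n); print(n,{k:np.round(v,4).tolist() for k,v in c.items()})
print(imaging.calibration("wrist")); s=r.observe(); print(s['t'],s['tcp_rot'],r.hold_point_z)
E
```

```text
pics
scene {'fx': 433.7042, 'fy': 433.7042, 'cx': 275.3686, 'cy': 214.7887, 'k1': -0.0711, 'pose': [[0.6128, 0.568, -0.5494, 1.0766], [0.79, -0.4571, 0.4086, -0.5448], [-0.0191, -0.6844, -0.7288, 0.8276], [0.0, 0.0, 0.0, 1.0]]}
side {'fx': 493.7203, 'fy': 493.7203, 'cx': 288.204, 'cy': 216.1213, 'k1': -0.1404, 'pose': [[-0.9623, -0.1768, 0.2067, 0.2781], [-0.2718, 0.6012, -0.7515, 0.7936], [0.0086, -0.7793, -0.6266, 0.8319], [0.0, 0.0, 0.0, 1.0]]}
{'fx': 327.6899475039678, 'fy': 327.6899475039678, 'cx': 281.5035666211895, 'cy': 205.40845818575073, 'k1': 0.018528064188614045, 'mount': array([[ 9.82158316e-04, -9.54713365e-01, -2.97525506e-01,
         7.57925638e-02],
       [ 9.99998599e-01,  5.34406212e-04,  1.58625791e-03,
        -1.93840256e-04],
       [-1.35542215e-03, -2.97526647e-01,  9.54712552e-01,
        -1.62854150e-01],
       [ 0.00000000e+00,  0.00000000e+00,  0.00000000e+00,
         1.00000000e+00]])}
0.1 [[-3.97258198e-05  9.99998208e-01 -1.89261079e-03]
 [ 9.99999988e-01  4.00093172e-05  1.49754128e-04]
 [ 1.49829582e-04 -1.89260482e-03 -9.99998198e-01]] 0.0187
```

View pics/scene0.png

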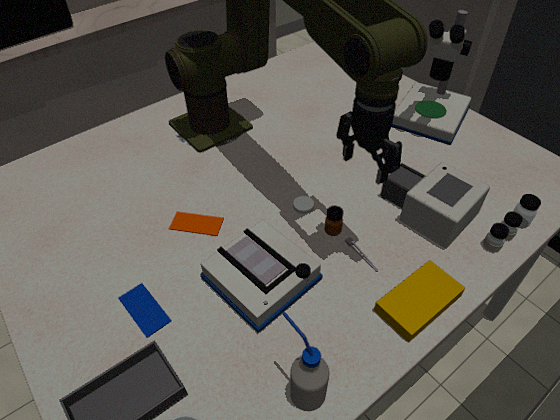

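View pics/side0.png

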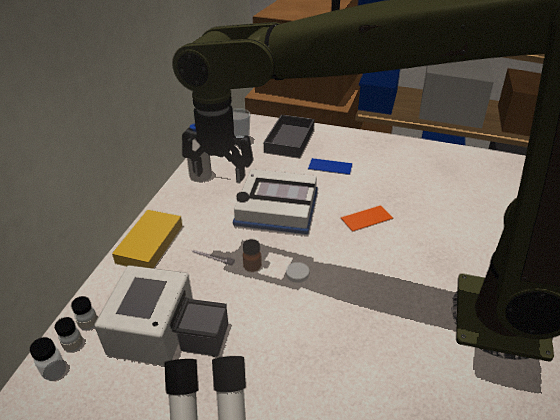

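The scene picture shows the light base around (262,270) with the carrier at about (258,258), the scanner's dock at about (405,185) and its housing at about (445,200). The jar is at (334,220), the dish at (303,204) and the tweezers at (362,255). In the side picture the base is at about (278,203), with its front to the right towards the robot, and the dock is at (202,325).

```bash
cat > h.py <<'E'
from rig import r, imaging
import cv2,numpy as np
def cam(name,s=None):
    c=imaging.calibration(name)
    if name=="wrist":
        T=np.eye(4);T[:3,:3]=s['tcp_rot'];T[:3,3]=s['tcp_pos'];P=T@c['mount']
    else: P=np.array(c['pose'])
    return c,P
def project(c,P,X):
    Y=(np.atleast_2d(X)-P[:3,3])@P[:3,:3]; a=Y[:,:2]/Y[:,2:]
    a=a*(1+c['k1']*(a**2).sum(1,keepdims=True))
    return a*[c['fx'],c['fy']]+[c['cx'],c['cy']]
def ray(c,P,uv,z):
    K=np.array([[c['fx'],0,c['cx']],[0,c['fy'],c['cy']],[0,0,1]])
    a=cv2.undistortPoints(np.array(uv,float).reshape(-1,1,2),K,np.array([c['k1'],0,0,0,0.]))[:,0]
    d=np.c_[a,np.ones(len(a))]@P[:3,:3].T
    return P[:3,3]+d*((z-P[2,3])/d[:,2:])
E
python3 - <<'E'
from h import *
c,P=cam("scene")
print("scene",ray(c,P,[[245,231],[203,270],[262,312],[320,262]],.055+.006).round(3).tolist(), ray(c,P,[[258,258]],.064).round(3),"dock",ray(c,P,[[405,185]],.066).round(3))
print("jar,dish,tw",ray(c,P,[[334,233],[303,205],[350,240],[377,270]],0.0).round(3).tolist())
c,P=cam("side")
print("side dock",ray(c,P,[[202,325]],.066).round(3),"car",ray(c,P,[[285,190]],.064).round(3))
ims=[cv2.imread("pics/scene0.png")[222:332,190:330],cv2.imread("pics/side0.png")[262:372,90:240]]
cv2.imwrite("pics/z0.png",np.vstack([cv2.resize(ims[0][:, :],(700,300),interpolation=cv2.INTER_CUBIC),]*1))
E
```

```text
scene [[0.495, -0.203, 0.061], [0.53, -0.339, 0.061], [0.694, -0.3, 0.061], [0.673, -0.126, 0.061]] [[ 0.581 -0.227  0.064]] dock [[0.629 0.206 0.066]]
jar,dish,tw [[0.595, -0.005, 0.0], [0.471, -0.001, 0.0], [0.636, 0.011, 0.0], [0.742, -0.004, 0.0]]
side dock [[0.6   0.25  0.066]] car [[ 0.57  -0.232  0.064]]
```

>>> {"method": "send_rows", "body": {"rows": [{"tx": -12,"ty": 44,"tz": 12,"claw": 1},{"tx": -24,"ty": 88,"tz": 24,"claw": 1},{"tx": -36,"ty": 132,"tz": 36,"claw": 1},{"tx": -48,"ty": 176,"tz": 50,"claw": 1},{"tx": -60,"ty": 210,"tz": 60,"claw": 1},{"tx": -60,"ty": 210,"tz": 60,"claw": 1},{"tx": -60,"ty": 210,"tz": 60,"claw": 1},{"tx": -60,"ty": 210,"tz": 60,"claw": 1}]}}

```text
schema error: expected keys tx, ty, tz, wx, wy, wz, claw
```

```bash
python3 - <<'E'
from h import *
import pickle
s=r.observe(); im=imaging.capture("wrist"); pickle.dump((s,im),open("w_scan.pkl","wb")); print(s['t'],s['tcp_pos'],s['joint_velocities'])
cv2.imwrite("pics/w_scan.png",cv2.resize(im[:,:,::-1],(800,600),interpolation=cv2.INTER_CUBIC))
E
```

```text
0.1 [6.49411562e-01 3.05412174e-05 2.09580171e-01] [ 1.29320741e-04 -2.58003421e-03 -3.74020899e-03  3.65711436e-04
 -6.25060265e-05 -1.13329900e-03]
```

View pics/w_scan.png

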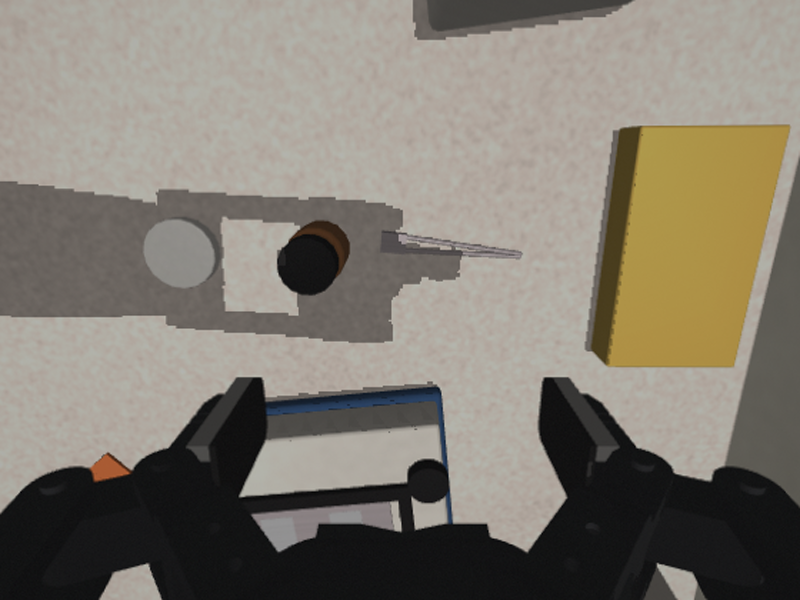

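>>> {"method": "send_rows", "body": {"rows": [{"ty": -45,"claw": 1},{"ty": -90,"claw": 1},{"ty": -135,"claw": 1},{"ty": -180,"claw": 1},{"ty": -225,"claw": 0.6},{"ty": -270,"claw": 0.2},{"ty": -315,"claw": -0.2},{"ty": -360,"claw": -0.6},{"ty": -400,"claw": -1},{"ty": -420,"claw": -1}]}}

```text
schema error: expected keys tx, ty, tz, wx, wy, wz, claw
```

>>> {"method": "send_rows", "body": {"rows": [{"claw": -1},{"claw": -1},{"claw": -1}]}}

```text
schema error: expected keys tx, ty, tz, wx, wy, wz, claw
```

```bash
python3 - <<'E'
from h import *
import pickle
s=r.observe(); im=imaging.capture("wrist"); pickle.dump((s,im),open("w_base.pkl","wb")); print(s['t'],s['tcp_pos'],s['joint_velocities'],s['opening'])
cv2.imwrite("pics/w_base.png",cv2.resize(im[:,:,::-1],(800,600),interpolation=cv2.INTER_CUBIC))
E
```

```text
0.15 [6.49493182e-01 9.94646767e-06 2.09731287e-01] [-3.80461034e-04 -1.85928602e-03 -3.19729907e-03 -8.78067216e-05
 -1.56005778e-03 -1.59466932e-03] 0.0849105884932723
```

View pics/w_base.png

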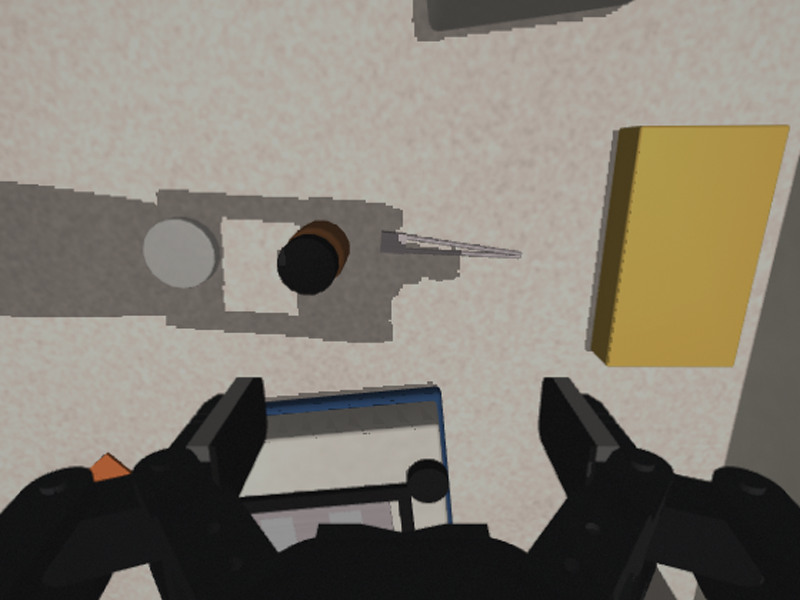

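The two views are identical because the moves were refused for missing keys. From the start pose they show the dish at (180,252), the jar at (310,262), the tweezers at (460,245), and the base's rear corner at (437,385), partly hidden by the gripper. I'll resend the moves with every key in each row.

>>> {"method": "send_rows", "body": {"rows": [{"tx": -17,"ty": 35,"tz": 27,"wx": 0,"wy": 0,"wz": 0,"claw": 1},{"tx": -34,"ty": 70,"tz": 54,"wx": 0,"wy": 0,"wz": 0,"claw": 1},{"tx": -50,"ty": 105,"tz": 80,"wx": 0,"wy": 0,"wz": 0,"claw": 1},{"tx": -50,"ty": 120,"tz": 80,"wx": 0,"wy": 0,"wz": 0,"claw": 1},{"tx": -50,"ty": 120,"tz": 80,"wx": 0,"wy": 0,"wz": 0,"claw": 1},{"tx": -50,"ty": 120,"tz": 80,"wx": 0,"wy": 0,"wz": 0,"claw": 1},{"tx": -50,"ty": 120,"tz": 80,"wx": 0,"wy": 0,"wz": 0,"claw": 1}]}}

```text
t: 0.9
tcp_pos: [0.5997, 0.1188, 0.2885]
tcp_rot: [[0.001, 1.0, -0.003], [1.0, -0.001, -0.001], [-0.001, -0.003, -1.0]]
wrist_force: [-0.5, -0.4, 1.0]
opening: 0.0858
grip_force: 0.0
```

```bash
python3 - <<'E'
from h import *
import pickle
s=r.observe(); im=imaging.capture("wrist"); pickle.dump((s,im),open("w_scan.pkl","wb")); print(s['t'],s['tcp_pos'],s['joint_velocities'].round(3))
cv2.imwrite("pics/w_scan1.png",cv2.resize(im[:,:,::-1],(800,600),interpolation=cv2.INTER_CUBIC))
E
```

```text
0.9 [0.59970773 0.11877088 0.28848944] [-0.006  0.    -0.003  0.005 -0.001  0.002]
```

View pics/w_scan1.png

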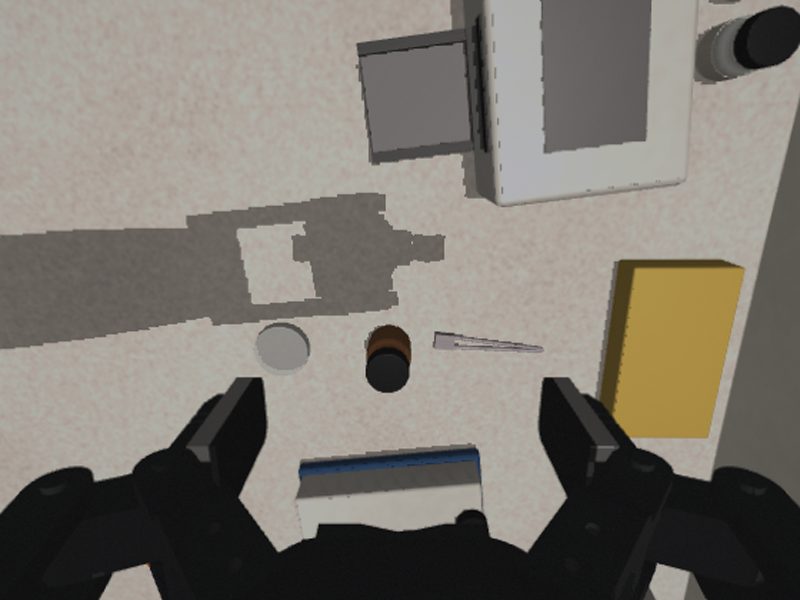

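>>> {"method": "send_rows", "body": {"rows": [{"tx": 0,"ty": -48,"tz": 0,"wx": 0,"wy": 0,"wz": 0,"claw": 1},{"tx": 0,"ty": -96,"tz": 0,"wx": 0,"wy": 0,"wz": 0,"claw": 1},{"tx": 0,"ty": -144,"tz": 0,"wx": 0,"wy": 0,"wz": 0,"claw": 1},{"tx": 0,"ty": -192,"tz": 0,"wx": 0,"wy": 0,"wz": 0,"claw": 1},{"tx": 0,"ty": -240,"tz": 0,"wx": 0,"wy": 0,"wz": 0,"claw": 1},{"tx": 0,"ty": -288,"tz": 0,"wx": 0,"wy": 0,"wz": 0,"claw": 1},{"tx": 0,"ty": -336,"tz": 0,"wx": 0,"wy": 0,"wz": 0,"claw": 1},{"tx": 0,"ty": -384,"tz": 0,"wx": 0,"wy": 0,"wz": 0,"claw": 1},{"tx": 0,"ty": -432,"tz": 0,"wx": 0,"wy": 0,"wz": 0,"claw": 1},{"tx": 0,"ty": -460,"tz": 0,"wx": 0,"wy": 0,"wz": 0,"claw": 1}]}}

```text
t: 1.95
tcp_pos: [0.5984, -0.3447, 0.289]
tcp_rot: [[0.004, 1.0, -0.002], [1.0, -0.004, 0.0], [0.0, -0.002, -1.0]]
wrist_force: [-0.0, 0.2, -0.0]
opening: 0.0855
grip_force: 0.0
```

>>> {"method": "send_rows", "body": {"rows": [{"tx": 0,"ty": 0,"tz": 0,"wx": 0,"wy": 0,"wz": 0,"claw": 1},{"tx": 0,"ty": 0,"tz": 0,"wx": 0,"wy": 0,"wz": 0,"claw": 1},{"tx": 0,"ty": 0,"tz": 0,"wx": 0,"wy": 0,"wz": 0,"claw": 1}]}}

```text
t: 2.25
tcp_pos: [0.5998, -0.3396, 0.2901]
tcp_rot: [[-0.0, 1.0, -0.001], [1.0, 0.0, 0.001], [0.001, -0.001, -1.0]]
wrist_force: [0.5, 0.3, -0.2]
opening: 0.0857
grip_force: 0.0
```

```bash
python3 - <<'E'
from h import *
import pickle
s=r.observe(); im=imaging.capture("wrist"); pickle.dump((s,im),open("w_base.pkl","wb")); print(s['t'],s['tcp_pos'],s['joint_velocities'].round(3),s['qpos'].round(3))
cv2.imwrite("pics/w_base1.png",cv2.resize(im[:,:,::-1],(800,600),interpolation=cv2.INTER_CUBIC))
E
```

```text
2.25 [ 0.59975526 -0.33957     0.29014576] [ 0.017 -0.01  -0.001 -0.003 -0.001 -0.001] [-0.593  0.174  1.462  0.     1.506 -0.593]
```

View pics/w_base1.png

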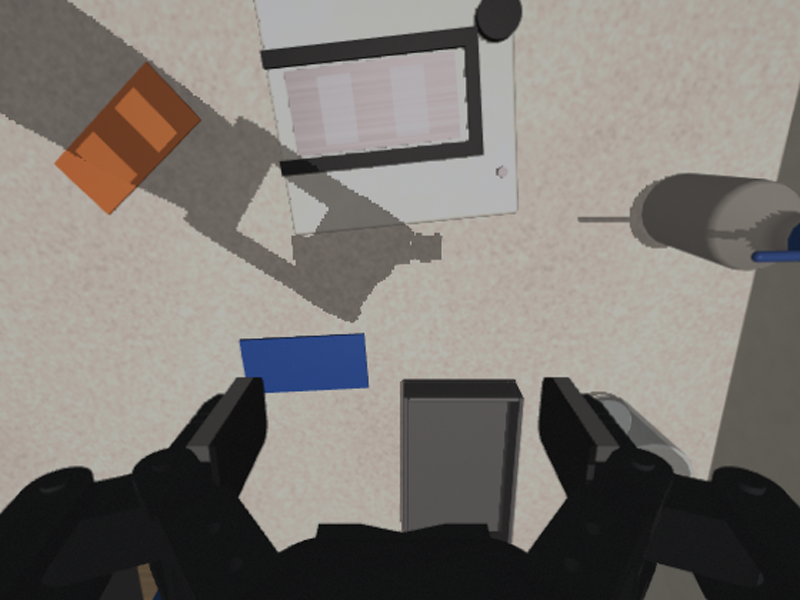

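The scanner view (800 px scale) shows the dock's outer lip corners at (358,42) and (373,164), its stop near x≈470, and the housing's near corner at (498,205). The base view shows the rail front ends at (262,52) and (283,175), the back rail's outer corner at (483,154), the block's near corners at (296,235) and (517,212), and the carrier from x≈285 to 465. Next I'll fit both models and check them with an overlay.

```bash
cat > fit.py <<'E'
from h import *
import pickle
from scipy.optimize import least_squares
def place(p,X):
    x,y,a,z=p; X=np.atleast_2d(X)/1000.; c,s=np.cos(a),np.sin(a)
    return np.c_[x+c*X[:,0]-s*X[:,1], y+s*X[:,0]+c*X[:,1], z+X[:,2]]
def fit(name,pts,mod,p0):
    s,im=pickle.load(open(name,"rb")); c,P=cam("wrist",s)
    uv=np.array(pts,np.float32)*.7
    uv2=cv2.cornerSubPix(cv2.cvtColor(im,cv2.COLOR_RGB2GRAY),uv.reshape(-1,1,2).copy(),(3,3),(-1,-1),(3,30,.01))[:,0]
    uv=np.where((abs(uv2-uv).max(1)<2.5)[:,None],uv2,uv)
    f=lambda p:np.r_[(project(c,P,place(p,mod))-uv).ravel(),(p[3]-.006)/.004]
    o=least_squares(f,p0,loss="soft_l1",x_scale=[.01,.01,.1,.003])
    print(name,o.x.round(4).tolist(),"deg",np.degrees(o.x[2]).round(2)); print(f(o.x)[:-1].reshape(-1,2).round(1).tolist()); return o.x,c,P,im
E
python3 - <<'E'
from fit import *
B,cb,Pb,ib=fit("w_base.pkl",[[262,52],[283,175],[296,235],[517,212],[483,154],[280,163],[265,68],[467,46],[470,143]],
 [[-95,45.5,61],[-95,-45.5,61],[-95,-95,55],[95,-95,55],[69,-45.5,61],[-95,-33.5,61],[-95,33.5,61],[57,33.5,61],[57,-33.5,61]],[.6,-.24,.1,.006])
S,cs,Ps,is_=fit("w_scan.pkl",[[358,42],[373,164],[361,55],[371,152],[498,205],[686,182]],
 [[-30,43,65],[-30,-43,65],[-30,34.5,65],[-30,-34.5,65],[58,-85,100],[198,-85,100]],[.6,.22,.12,.006])
pickle.dump((B,S),open("fit.pkl","wb"))
print("base_edge",place(B,[-95,0,55]).round(4),"home",place(S,[-15,0,60]).round(4))
BL=[[(-95,33.5,55),(57,33.5,55),(57,-33.5,55),(-95,-33.5,55)],[(-95,45.5,61),(69,45.5,61),(69,-45.5,61),(-95,-45.5,61)],[(-95,95,55),(95,95,55),(95,-95,55),(-95,-95,55)]]
SL=[[(-30,34.5,60),(50,34.5,60),(50,-34.5,60),(-30,-34.5,60)],[(-30,43,65),(50,43,65),(50,-43,65),(-30,-43,65)],[(58,85,100),(198,85,100),(198,-85,100),(58,-85,100)]]
def ov(im,c,P,sets,box,size):
    x0,y0,x1,y1=box; k=size/(x1-x0); o=cv2.resize(im[y0:y1,x0:x1,::-1].copy(),None,fx=k,fy=k,interpolation=cv2.INTER_CUBIC)
    for p,L in sets:
        for q in L: cv2.polylines(o,[np.int32(((project(c,P,place(p,q))-[x0,y0]+.5)*k*16))],True,(0,255,0),1,cv2.LINE_AA,4)
    return o
sc,ps=cam("scene"); sd,pd=cam("side")
isc=cv2.imread("pics/scene0.png")[:,:,::-1]; isd=cv2.imread("pics/side0.png")[:,:,::-1]
A=[ov(ib,cb,Pb,[(B,BL)],(170,0,380,157),400),ov(is_,cs,Ps,[(S,SL)],(240,0,400,120),400),ov(isc,sc,ps,[(B,BL),(S,SL)],(190,150,500,340),400) ,ov(isd,sd,pd,[(B,BL),(S,SL)],(90,160,330,360),400)]
cv=np.zeros((600,800,3),np.uint8)
for a,(x,y) in zip(A,[(0,0),(400,0),(0,300),(400,300)]):
    a=a[:300]; cv[y:y+a.shape[0],x:x+400]=a
cv2.imwrite("pics/ov.png",cv)
E
```

```text
w_base.pkl [0.5928, -0.2309, 0.1019, 0.0017] deg 5.84
[[0.6, 0.3], [0.7, 0.8], [-1.3, 0.1], [1.5, 0.6], [1.4, 0.6], [-0.4, -1.7], [-0.1, -0.3], [-2.0, 0.1], [-0.6, -1.7]]
w_scan.pkl [0.6001, 0.2289, 0.1275, -0.0019] deg 7.31
[[-0.1, 0.3], [1.0, -0.6], [-0.2, -0.3], [-0.0, -0.0], [-2.3, 1.3], [0.7, -0.2]]
base_edge [[ 0.4983 -0.2406  0.0567]] home [[0.5852 0.227  0.0581]]
```

View pics/ov.png

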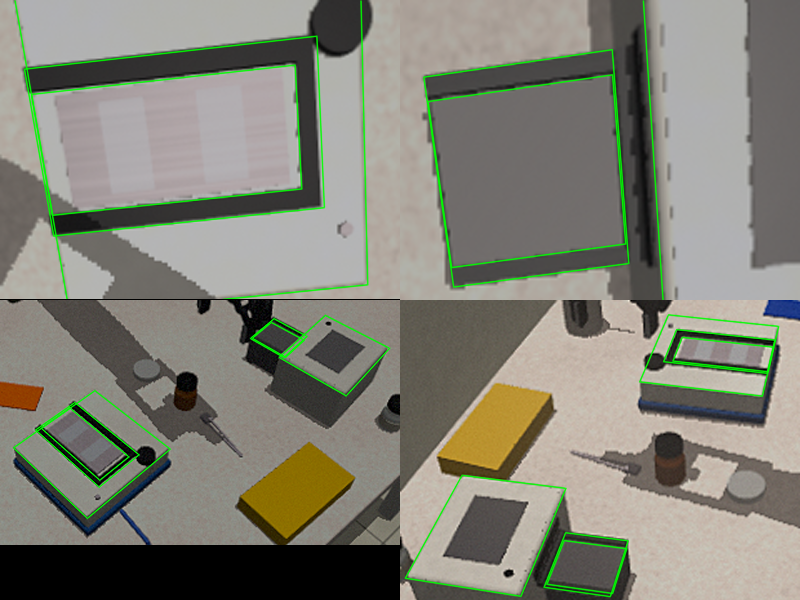

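The overlay matches the rails, dock and housing in all four views within about 2 mm. In the top-left crop the carrier spans roughly x=55 to 290, so its front is about 15 mm behind the base edge. I'll refit without the doubtful corners and work out the approach.

```bash
python3 - <<'E'
from fit import *
B,cb,Pb,ib=fit("w_base.pkl",[[262,52],[283,175],[280,163],[265,68],[467,46],[470,143]],
 [[-95,45.5,61],[-95,-45.5,61],[-95,-33.5,61],[-95,33.5,61],[57,33.5,61],[57,-33.5,61]],[.6,-.24,.1,.006])
# carrier ends along the channel centre line: colour profile
im=ib.astype(float)
xs=np.arange(-95,60,1.)
for nm,ys in (("mid",(-8,0,8)),):
    v=[]
    for x in xs:
        uv=project(cb,Pb,place(B,[[x,y,58] for y in np.arange(-20,21,4)]))
        v.append(np.mean([cv2.getRectSubPix(ib,(1,1),tuple(map(float,p)))[0,0] for p in uv],0))
    v=np.array(v); g=v[:,0]-v[:,1]
    print([(int(x),int(a[0]),int(a[1])) for x,a in zip(xs,v) if x<-60 or x>35])
pickle.dump((B,pickle.load(open("fit.pkl","rb"))[1]),open("fit.pkl","wb"))
print("press",place(B,[22,0,58]).round(4),"edge",place(B,[-95,0,55]).round(4))
s=r.observe();print(s['t'],s['tcp_pos'])
E
```

```text
w_base.pkl [0.5937, -0.232, 0.0972, 0.0062] deg 5.57
[[0.5, 0.1], [0.4, 1.6], [-0.7, -1.0], [-0.3, -0.3], [-0.5, 0.6], [0.6, -0.5]]
[(-95, 159, 154), (-94, 152, 148), (-93, 158, 155), (-92, 171, 170), (-91, 177, 178), (-90, 178, 178), (-89, 178, 179), (-88, 178, 179), (-87, 178, 179), (-86, 178, 179), (-85, 178, 179), (-84, 178, 178), (-83, 178, 178), (-82, 175, 174), (-81, 165, 161), (-80, 161, 152), (-79, 162, 152), (-78, 162, 152), (-77, 163, 152), (-76, 163, 152), (-75, 163, 153), (-74, 163, 153), (-73, 164, 153), (-72, 164, 154), (-71, 164, 154), (-70, 164, 154), (-69, 164, 154), (-68, 165, 154), (-67, 165, 155), (-66, 165, 155), (-65, 166, 155), (-64, 166, 155), (-63, 166, 155), (-62, 166, 156), (-61, 167, 156), (36, 176, 166), (37, 176, 166), (38, 176, 166), (39, 176, 166), (40, 176, 166), (41, 176, 166), (42, 176, 166), (43, 176, 166), (44, 176, 166), (45, 176, 166), (46, 176, 166), (47, 176, 166), (48, 176, 169), (49, 177, 175), (50, 178, 178), (51, 178, 178), (52, 178, 179), (53, 176, 177), (54, 162, 162), (55, 124, 123), (56, 66, 66), (57, 50, 49), (58, 53, 51), (59, 53, 52)]
press [[ 0.6156 -0.2299  0.0642]] edge [[ 0.4992 -0.2412  0.0612]]
2.3 [ 0.5999609  -0.33919151  0.29043579]
```

>>> {"method": "send_rows", "body": {"rows": [{"tx": 2,"ty": 15,"tz": 0,"wx": 0,"wy": 0,"wz": -0.148,"claw": -1},{"tx": 4,"ty": 30,"tz": 0,"wx": 0,"wy": 0,"wz": -0.296,"claw": -1},{"tx": 6,"ty": 50,"tz": -10,"wx": 0,"wy": 0,"wz": -0.444,"claw": -1},{"tx": 8,"ty": 70,"tz": -30,"wx": 0,"wy": 0,"wz": -0.592,"claw": -1},{"tx": 10,"ty": 90,"tz": -50,"wx": 0,"wy": 0,"wz": -0.74,"claw": -1},{"tx": 12,"ty": 110,"tz": -80,"wx": 0,"wy": 0,"wz": -0.888,"claw": -1},{"tx": 12,"ty": 110,"tz": -110,"wx": 0,"wy": 0,"wz": -1.036,"claw": -1},{"tx": 12,"ty": 110,"tz": -140,"wx": 0,"wy": 0,"wz": -1.184,"claw": -1},{"tx": 12,"ty": 110,"tz": -165,"wx": 0,"wy": 0,"wz": -1.332,"claw": -1},{"tx": 12,"ty": 110,"tz": -185,"wx": 0,"wy": 0,"wz": -1.471,"claw": -1}]}}

```text
t: 3.3
tcp_pos: [0.6114, -0.2282, 0.104]
tcp_rot: [[0.995, 0.096, -0.001], [0.096, -0.995, 0.001], [-0.001, -0.001, -1.0]]
wrist_force: [0.3, 0.4, 0.5]
opening: 0.0001
grip_force: 0.0
```

>>> {"method": "send_rows", "body": {"rows": [{"tx": 0,"ty": 0,"tz": 0,"wx": 0,"wy": 0,"wz": 0,"claw": -1},{"tx": 0,"ty": 0,"tz": -8,"wx": 0,"wy": 0,"wz": 0,"claw": -1},{"tx": 0,"ty": 0,"tz": -16,"wx": 0,"wy": 0,"wz": 0,"claw": -1},{"tx": 0,"ty": 0,"tz": -20,"wx": 0,"wy": 0,"wz": 0,"claw": -1},{"tx": 0,"ty": 0,"tz": -20,"wx": 0,"wy": 0,"wz": 0,"claw": -1},{"tx": 0,"ty": 0,"tz": -20,"wx": 0,"wy": 0,"wz": 0,"claw": -1},{"tx": 0,"ty": 0,"tz": -20,"wx": 0,"wy": 0,"wz": 0,"claw": -1}]}}

```text
t: 4.0
tcp_pos: [0.6123, -0.2303, 0.0864]
tcp_rot: [[0.995, 0.1, 0.001], [0.1, -0.995, -0.0], [0.001, 0.001, -1.0]]
wrist_force: [-0.5, -0.0, 0.2]
opening: -0.0001
grip_force: 0.0
```

>>> {"method": "send_rows", "body": {"rows": [{"tx": 0,"ty": 0,"tz": -4,"wx": 0,"wy": 0,"wz": 0,"claw": -1},{"tx": 0,"ty": 0,"tz": -8,"wx": 0,"wy": 0,"wz": 0,"claw": -1},{"tx": 0,"ty": 0,"tz": -12,"wx": 0,"wy": 0,"wz": 0,"claw": -1},{"tx": 0,"ty": 0,"tz": -14,"wx": 0,"wy": 0,"wz": 0,"claw": -1},{"tx": 0,"ty": 0,"tz": -15,"wx": 0,"wy": 0,"wz": 0,"claw": -1},{"tx": 0,"ty": 0,"tz": -16,"wx": 0,"wy": 0,"wz": 0,"claw": -1},{"tx": 0,"ty": 0,"tz": -16,"wx": 0,"wy": 0,"wz": 0,"claw": -1}]}}

```text
t: 4.7
tcp_pos: [0.612, -0.23, 0.0696]
tcp_rot: [[0.995, 0.1, -0.0], [0.1, -0.995, 0.0], [-0.0, -0.0, -1.0]]
wrist_force: [-0.3, 0.3, -0.1]
opening: -0.0001
grip_force: 0.0
```

>>> {"method": "send_rows", "body": {"rows": [{"tx": 0,"ty": 0,"tz": -0.5,"wx": 0,"wy": 0,"wz": 0,"claw": -1},{"tx": 0,"ty": 0,"tz": -1,"wx": 0,"wy": 0,"wz": 0,"claw": -1},{"tx": 0,"ty": 0,"tz": -1.5,"wx": 0,"wy": 0,"wz": 0,"claw": -1},{"tx": 0,"ty": 0,"tz": -1.5,"wx": 0,"wy": 0,"wz": 0,"claw": -1}]}}

```text
t: 5.1
tcp_pos: [0.612, -0.23, 0.0681]
tcp_rot: [[0.995, 0.1, -0.0], [0.1, -0.995, 0.0], [-0.0, -0.0, -1.0]]
wrist_force: [-0.3, -1.0, -0.7]
opening: 0.0004
grip_force: 0.0
```

>>> {"method": "send_rows", "body": {"rows": [{"tx": 0,"ty": 0,"tz": -0.5,"wx": 0,"wy": 0,"wz": 0,"claw": -1},{"tx": 0,"ty": 0,"tz": -1,"wx": 0,"wy": 0,"wz": 0,"claw": -1},{"tx": 0,"ty": 0,"tz": -1.5,"wx": 0,"wy": 0,"wz": 0,"claw": -1},{"tx": 0,"ty": 0,"tz": -1.5,"wx": 0,"wy": 0,"wz": 0,"claw": -1}]}}

```text
t: 5.5
tcp_pos: [0.6119, -0.23, 0.0666]
tcp_rot: [[0.995, 0.1, -0.0], [0.1, -0.995, 0.0], [-0.0, -0.0, -1.0]]
wrist_force: [-0.6, 0.7, 0.5]
opening: -0.0
grip_force: 0.0
```

>>> {"method": "send_rows", "body": {"rows": [{"tx": 0,"ty": 0,"tz": -0.5,"wx": 0,"wy": 0,"wz": 0,"claw": -1},{"tx": 0,"ty": 0,"tz": -1,"wx": 0,"wy": 0,"wz": 0,"claw": -1},{"tx": 0,"ty": 0,"tz": -1,"wx": 0,"wy": 0,"wz": 0,"claw": -1}]}}

```text
t: 5.8
tcp_pos: [0.6119, -0.23, 0.0656]
tcp_rot: [[0.995, 0.1, -0.0], [0.1, -0.995, 0.0], [-0.0, -0.0, -1.0]]
wrist_force: [0.2, 0.1, -0.1]
opening: -0.0
grip_force: 0.0
```

>>> {"method": "send_rows", "body": {"rows": [{"tx": 0,"ty": 0,"tz": -0.5,"wx": 0,"wy": 0,"wz": 0,"claw": -1},{"tx": 0,"ty": 0,"tz": -1,"wx": 0,"wy": 0,"wz": 0,"claw": -1},{"tx": 0,"ty": 0,"tz": -1,"wx": 0,"wy": 0,"wz": 0,"claw": -1}]}}

```text
t: 6.1
tcp_pos: [0.6119, -0.23, 0.0646]
tcp_rot: [[0.995, 0.1, -0.0], [0.1, -0.995, 0.0], [-0.0, -0.0, -1.0]]
wrist_force: [-0.4, -0.1, -0.4]
opening: -0.0002
grip_force: 0.0
```

>>> {"method": "send_rows", "body": {"rows": [{"tx": 0,"ty": 0,"tz": -0.5,"wx": 0,"wy": 0,"wz": 0,"claw": -1},{"tx": 0,"ty": 0,"tz": -1,"wx": 0,"wy": 0,"wz": 0,"claw": -1},{"tx": 0,"ty": 0,"tz": -1,"wx": 0,"wy": 0,"wz": 0,"claw": -1}]}}

```text
t: 6.4
tcp_pos: [0.6119, -0.23, 0.0636]
tcp_rot: [[0.995, 0.1, -0.0], [0.1, -0.995, 0.0], [-0.0, -0.0, -1.0]]
wrist_force: [0.7, 0.1, -0.3]
opening: -0.0001
grip_force: 0.0
```

>>> {"method": "send_rows", "body": {"rows": [{"tx": 0,"ty": 0,"tz": -0.5,"wx": 0,"wy": 0,"wz": 0,"claw": -1},{"tx": 0,"ty": 0,"tz": -1,"wx": 0,"wy": 0,"wz": 0,"claw": -1},{"tx": 0,"ty": 0,"tz": -1,"wx": 0,"wy": 0,"wz": 0,"claw": -1}]}}

```text
t: 6.7
tcp_pos: [0.6119, -0.23, 0.0626]
tcp_rot: [[0.995, 0.1, -0.0], [0.1, -0.995, 0.0], [-0.0, -0.0, -1.0]]
wrist_force: [-0.5, 0.6, 0.1]
opening: 0.0001
grip_force: 0.0
```

>>> {"method": "send_rows", "body": {"rows": [{"tx": 0,"ty": 0,"tz": -0.5,"wx": 0,"wy": 0,"wz": 0,"claw": -1},{"tx": 0,"ty": 0,"tz": -0.5,"wx": 0,"wy": 0,"wz": 0,"claw": -1}]}}

```text
t: 6.9
tcp_pos: [0.6119, -0.23, 0.0621]
tcp_rot: [[0.995, 0.1, -0.0], [0.1, -0.995, 0.0], [-0.0, -0.0, -1.0]]
wrist_force: [-0.4, 0.5, -0.7]
opening: 0.0002
grip_force: 0.0
```

>>> {"method": "send_rows", "body": {"rows": [{"tx": 0,"ty": 0,"tz": -0.5,"wx": 0,"wy": 0,"wz": 0,"claw": -1},{"tx": 0,"ty": 0,"tz": -0.5,"wx": 0,"wy": 0,"wz": 0,"claw": -1}]}}

```text
t: 7.1
tcp_pos: [0.6119, -0.23, 0.0616]
tcp_rot: [[0.995, 0.1, -0.0], [0.1, -0.995, 0.0], [-0.0, -0.0, -1.0]]
wrist_force: [0.1, 0.1, 0.3]
opening: 0.0001
grip_force: 0.0
```

>>> {"method": "send_rows", "body": {"rows": [{"tx": 0,"ty": 0,"tz": -0.5,"wx": 0,"wy": 0,"wz": 0,"claw": -1},{"tx": 0,"ty": 0,"tz": -0.5,"wx": 0,"wy": 0,"wz": 0,"claw": -1}]}}

```text
t: 7.3
tcp_pos: [0.612, -0.23, 0.0611]
tcp_rot: [[0.995, 0.1, -0.0], [0.1, -0.995, 0.0], [-0.0, -0.0, -1.0]]
wrist_force: [0.3, 0.6, 0.6]
opening: 0.0
grip_force: 0.0
```

>>> {"method": "send_rows", "body": {"rows": [{"tx": 0,"ty": 0,"tz": -0.5,"wx": 0,"wy": 0,"wz": 0,"claw": -1},{"tx": 0,"ty": 0,"tz": -0.5,"wx": 0,"wy": 0,"wz": 0,"claw": -1}]}}

```text
t: 7.5
tcp_pos: [0.6119, -0.23, 0.0606]
tcp_rot: [[0.995, 0.1, -0.0], [0.1, -0.995, 0.0], [-0.0, -0.0, -1.0]]
wrist_force: [-0.3, 0.1, -0.9]
opening: 0.0004
grip_force: 0.0
```

>>> {"method": "send_rows", "body": {"rows": [{"tx": 0,"ty": 0,"tz": -0.4,"wx": 0,"wy": 0,"wz": 0,"claw": -1},{"tx": 0,"ty": 0,"tz": -0.4,"wx": 0,"wy": 0,"wz": 0,"claw": -1}]}}

```text
t: 7.7
tcp_pos: [0.612, -0.23, 0.0603]
tcp_rot: [[0.995, 0.1, -0.0], [0.1, -0.995, 0.0], [-0.0, -0.0, -1.0]]
wrist_force: [-0.2, -0.2, 0.6]
opening: -0.0
grip_force: 0.0
```

>>> {"method": "send_rows", "body": {"rows": [{"tx": 0,"ty": 0,"tz": -0.4,"wx": 0,"wy": 0,"wz": 0,"claw": -1},{"tx": 0,"ty": 0,"tz": -0.4,"wx": 0,"wy": 0,"wz": 0,"claw": -1}]}}

```text
t: 7.9
tcp_pos: [0.612, -0.23, 0.0598]
tcp_rot: [[0.995, 0.1, -0.0], [0.1, -0.995, 0.0], [-0.0, -0.0, -1.0]]
wrist_force: [0.3, 0.1, 0.6]
opening: 0.0001
grip_force: 0.0
```

>>> {"method": "send_rows", "body": {"rows": [{"tx": 0,"ty": 0,"tz": -0.4,"wx": 0,"wy": 0,"wz": 0,"claw": -1},{"tx": 0,"ty": 0,"tz": -0.4,"wx": 0,"wy": 0,"wz": 0,"claw": -1}]}}

```text
t: 8.1
tcp_pos: [0.6119, -0.23, 0.0594]
tcp_rot: [[0.995, 0.1, -0.0], [0.1, -0.995, 0.0], [-0.0, -0.0, -1.0]]
wrist_force: [0.2, 0.4, -0.5]
opening: -0.0001
grip_force: 0.0
```

>>> {"method": "send_rows", "body": {"rows": [{"tx": 0,"ty": 0,"tz": -0.4,"wx": 0,"wy": 0,"wz": 0,"claw": -1},{"tx": 0,"ty": 0,"tz": -0.4,"wx": 0,"wy": 0,"wz": 0,"claw": -1}]}}

```text
t: 8.3
tcp_pos: [0.612, -0.23, 0.0591]
tcp_rot: [[0.995, 0.1, -0.0], [0.1, -0.995, 0.0], [-0.0, -0.0, -1.0]]
wrist_force: [0.9, -1.1, -0.7]
opening: -0.0
grip_force: 0.0
```

>>> {"method": "send_rows", "body": {"rows": [{"tx": 0,"ty": 0,"tz": -0.4,"wx": 0,"wy": 0,"wz": 0,"claw": -1},{"tx": 0,"ty": 0,"tz": -0.4,"wx": 0,"wy": 0,"wz": 0,"claw": -1}]}}

```text
t: 8.5
tcp_pos: [0.612, -0.23, 0.0587]
tcp_rot: [[0.995, 0.1, -0.0], [0.1, -0.995, 0.0], [-0.0, -0.0, -1.0]]
wrist_force: [-0.6, 0.7, -0.8]
opening: 0.0001
grip_force: 0.0
```

>>> {"method": "send_rows", "body": {"rows": [{"tx": 0,"ty": 0,"tz": -0.4,"wx": 0,"wy": 0,"wz": 0,"claw": -1},{"tx": 0,"ty": 0,"tz": -0.4,"wx": 0,"wy": 0,"wz": 0,"claw": -1}]}}

```text
t: 8.7
tcp_pos: [0.6119, -0.23, 0.0582]
tcp_rot: [[0.995, 0.1, -0.0], [0.1, -0.995, 0.0], [-0.0, -0.0, -1.0]]
wrist_force: [0.6, -0.2, -0.1]
opening: -0.0002
grip_force: 0.0
```

No contact yet below the expected height, so I'll look before going further.

```bash
python3 - <<'E'
from h import *
s=r.observe(); print(s['tcp_pos'],s['wrist_force'],s['t'])
a=imaging.capture("wrist"); b=imaging.capture("side")[150:260,190:350]; c=imaging.capture("scene")[190:330,180:340]
o=np.zeros((600,800,3),np.uint8); o[:300,:400]=cv2.resize(a,(400,300)); o[:300,400:]=cv2.resize(b,(400,300)); o[300:,200:543]=cv2.resize(c,(343,300))
cv2.imwrite("pics/press.png",o[:,:,::-1])
E
```

```text
[ 0.61194186 -0.23001761  0.05823499] [ 0.60316293 -0.21286736 -0.1466585 ] 8.7
```

View pics/press.png

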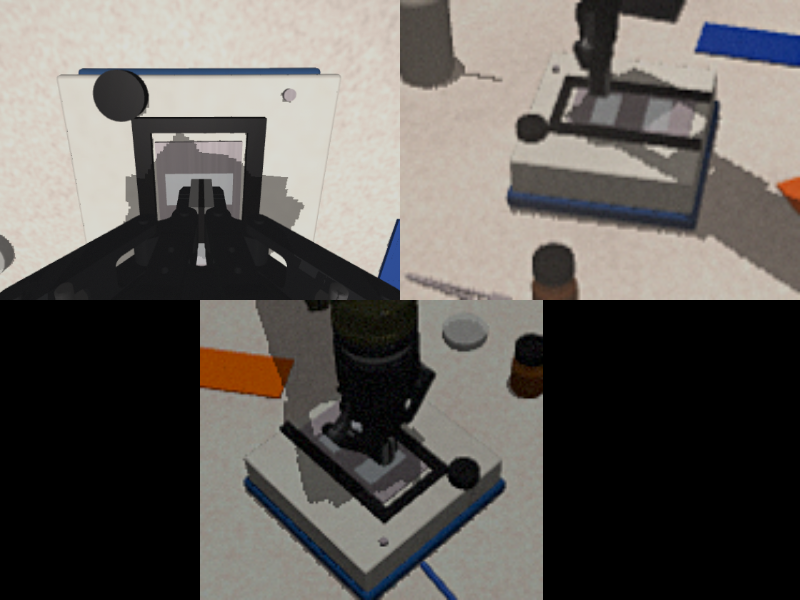

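The fingertips sit over the carrier's rear part, centred in the channel: the tip is at (201,185) in the wrist view, between the carrier's sides at x≈155 and 243. They have nearly touched, so I'll go on down.

>>> {"method": "send_rows", "body": {"rows": [{"tx": 0,"ty": 0,"tz": -0.4,"wx": 0,"wy": 0,"wz": 0,"claw": -1},{"tx": 0,"ty": 0,"tz": -0.4,"wx": 0,"wy": 0,"wz": 0,"claw": -1}]}}

```text
t: 9.05
tcp_pos: [0.6119, -0.23, 0.0578]
tcp_rot: [[0.995, 0.1, -0.0], [0.1, -0.995, 0.0], [-0.0, -0.0, -1.0]]
wrist_force: [-0.0, -0.0, 0.2]
opening: -0.0
grip_force: 0.0
```

>>> {"method": "send_rows", "body": {"rows": [{"tx": 0,"ty": 0,"tz": -0.4,"wx": 0,"wy": 0,"wz": 0,"claw": -1},{"tx": 0,"ty": 0,"tz": -0.4,"wx": 0,"wy": 0,"wz": 0,"claw": -1}]}}

```text
t: 9.25
tcp_pos: [0.6119, -0.23, 0.0574]
tcp_rot: [[0.995, 0.1, -0.0], [0.1, -0.995, 0.0], [-0.0, -0.0, -1.0]]
wrist_force: [0.7, 0.1, -0.3]
opening: 0.0001
grip_force: 0.0
```

>>> {"method": "send_rows", "body": {"rows": [{"tx": 0,"ty": 0,"tz": -0.4,"wx": 0,"wy": 0,"wz": 0,"claw": -1},{"tx": 0,"ty": 0,"tz": -0.4,"wx": 0,"wy": 0,"wz": 0,"claw": -1}]}}

```text
t: 9.45
tcp_pos: [0.6119, -0.23, 0.057]
tcp_rot: [[0.995, 0.1, -0.0], [0.1, -0.995, 0.0], [-0.0, -0.0, -1.0]]
wrist_force: [-0.2, 0.1, 0.2]
opening: 0.0002
grip_force: 0.0
```

>>> {"method": "send_rows", "body": {"rows": [{"tx": 0,"ty": 0,"tz": -0.4,"wx": 0,"wy": 0,"wz": 0,"claw": -1},{"tx": 0,"ty": 0,"tz": -0.4,"wx": 0,"wy": 0,"wz": 0,"claw": -1}]}}

```text
t: 9.65
tcp_pos: [0.6119, -0.23, 0.0566]
tcp_rot: [[0.995, 0.1, -0.0], [0.1, -0.995, 0.0], [-0.0, -0.0, -1.0]]
wrist_force: [0.5, 0.3, -0.6]
opening: -0.0004
grip_force: 0.0
```

>>> {"method": "send_rows", "body": {"rows": [{"tx": 0,"ty": 0,"tz": -0.4,"wx": 0,"wy": 0,"wz": 0,"claw": -1},{"tx": 0,"ty": 0,"tz": -0.4,"wx": 0,"wy": 0,"wz": 0,"claw": -1}]}}

```text
t: 9.85
tcp_pos: [0.612, -0.23, 0.0562]
tcp_rot: [[0.995, 0.1, -0.0], [0.1, -0.995, 0.0], [-0.0, -0.0, -1.0]]
wrist_force: [-0.2, -0.4, -0.2]
opening: 0.0001
grip_force: 0.0
```

>>> {"method": "send_rows", "body": {"rows": [{"tx": 0,"ty": 0,"tz": -0.4,"wx": 0,"wy": 0,"wz": 0,"claw": -1},{"tx": 0,"ty": 0,"tz": -0.4,"wx": 0,"wy": 0,"wz": 0,"claw": -1}]}}

```text
t: 10.05
tcp_pos: [0.6119, -0.23, 0.0559]
tcp_rot: [[0.995, 0.1, -0.0], [0.1, -0.995, 0.0], [-0.0, -0.0, -1.0]]
wrist_force: [-0.7, -0.6, 1.0]
opening: 0.0002
grip_force: 0.0
```

>>> {"method": "send_rows", "body": {"rows": [{"tx": 0,"ty": 0,"tz": -0.4,"wx": 0,"wy": 0,"wz": 0,"claw": -1},{"tx": 0,"ty": 0,"tz": -0.4,"wx": 0,"wy": 0,"wz": 0,"claw": -1}]}}

```text
t: 10.25
tcp_pos: [0.612, -0.23, 0.0555]
tcp_rot: [[0.995, 0.1, -0.0], [0.1, -0.995, 0.0], [-0.0, -0.0, -1.0]]
wrist_force: [0.8, -0.6, -0.1]
opening: 0.0
grip_force: 0.0
```

>>> {"method": "send_rows", "body": {"rows": [{"tx": 0,"ty": 0,"tz": -0.4,"wx": 0,"wy": 0,"wz": 0,"claw": -1},{"tx": 0,"ty": 0,"tz": -0.4,"wx": 0,"wy": 0,"wz": 0,"claw": -1}]}}

```text
t: 10.45
tcp_pos: [0.6119, -0.23, 0.055]
tcp_rot: [[0.995, 0.1, -0.0], [0.1, -0.995, 0.0], [-0.0, -0.0, -1.0]]
wrist_force: [0.3, -0.5, 0.2]
opening: 0.0001
grip_force: 0.0
```

```bash
sed -i 's/\.004\]/.1]/' fit.py; python3 - <<'E'
from fit import *
fit("w_base.pkl",[[262,52],[283,175],[280,163],[265,68],[467,46],[470,143]],
 [[-95,45.5,61],[-95,-45.5,61],[-95,-33.5,61],[-95,33.5,61],[57,33.5,61],[57,-33.5,61]],[.6,-.24,.1,.006])
fit("w_scan.pkl",[[358,42],[373,164],[361,55],[371,152]],
 [[-30,43,65],[-30,-43,65],[-30,34.5,65],[-30,-34.5,65]],[.6,.22,.12,.006])
s=r.observe(); print({k:np.round(s[k],3).tolist() for k in('torque','joint_efforts','wrist_force','tcp_pos','qpos')})
E
```

```text
w_base.pkl [0.5937, -0.2314, 0.0972, 0.0064] deg 5.57
[[0.5, 0.1], [0.3, 1.6], [-0.7, -1.0], [-0.3, -0.3], [-0.4, 0.6], [0.7, -0.5]]
w_scan.pkl [0.6, 0.2289, 0.1171, -0.0004] deg 6.71
[[0.1, 0.3], [0.4, -0.2], [-0.1, -0.3], [-0.5, 0.3]]
{'torque': [0.048, 0.028, -0.03], 'joint_efforts': [-0.002, -45.304, -32.899, 0.0, -0.005, -0.0], 'wrist_force': [0.293, -0.476, 0.182], 'tcp_pos': [0.612, -0.23, 0.055], 'qpos': [-0.442, 0.268, 1.759, -0.0, 1.114, 1.029]}
```

>>> {"method": "send_rows", "body": {"rows": [{"tx": 0,"ty": 0,"tz": -0.4,"wx": 0,"wy": 0,"wz": 0,"claw": -1},{"tx": 0,"ty": 0,"tz": -0.4,"wx": 0,"wy": 0,"wz": 0,"claw": -1}]}}

```text
t: 10.65
tcp_pos: [0.6119, -0.23, 0.0546]
tcp_rot: [[0.995, 0.1, -0.0], [0.1, -0.995, 0.0], [-0.0, -0.0, -1.0]]
wrist_force: [0.2, -0.1, 0.3]
opening: 0.0004
grip_force: 0.0
```

>>> {"method": "send_rows", "body": {"rows": [{"tx": 0,"ty": 0,"tz": -0.4,"wx": 0,"wy": 0,"wz": 0,"claw": -1},{"tx": 0,"ty": 0,"tz": -0.4,"wx": 0,"wy": 0,"wz": 0,"claw": -1}]}}

```text
t: 10.85
tcp_pos: [0.6119, -0.23, 0.0542]
tcp_rot: [[0.995, 0.1, -0.0], [0.1, -0.995, 0.0], [-0.0, -0.0, -1.0]]
wrist_force: [0.4, -0.2, -0.4]
opening: 0.0
grip_force: 0.0
```

>>> {"method": "send_rows", "body": {"rows": [{"tx": 0,"ty": 0,"tz": -0.4,"wx": 0,"wy": 0,"wz": 0,"claw": -1},{"tx": 0,"ty": 0,"tz": -0.4,"wx": 0,"wy": 0,"wz": 0,"claw": -1}]}}

```text
t: 11.05
tcp_pos: [0.6119, -0.23, 0.0538]
tcp_rot: [[0.995, 0.1, -0.0], [0.1, -0.995, 0.0], [-0.0, -0.0, -1.0]]
wrist_force: [-0.5, 0.1, -0.0]
opening: 0.0003
grip_force: 0.0
```

```bash
python3 - <<'E'
from h import *
s=r.observe(); X=np.array([[.612,-.23,.0582],[.612,-.23,.0682]])
for n in("scene","side","wrist"):
    print(n,project(*cam(n,s),X).round(1).tolist())
a=imaging.capture("wrist")[190:290,220:340]; b=imaging.capture("side")[160:230,230:310]; c=imaging.capture("scene")[215:295,220:310]
o=np.zeros((600,800,3),np.uint8)
o[:320,:400]=cv2.resize(a,(400,320),interpolation=2); o[:320,400:]=cv2.resize(b,(400,320),interpolation=2); o[320:,200:520]=cv2.resize(c,(320,280),interpolation=2)
cv2.imwrite("pics/press2.png",o[:,:,::-1])
E
```

```text
scene [[265.6, 269.2], [265.4, 266.5]]
side [[269.7, 189.5], [269.6, 186.4]]
wrist [[281.1, 253.2], [281.1, 261.9]]
```

View pics/press2.png

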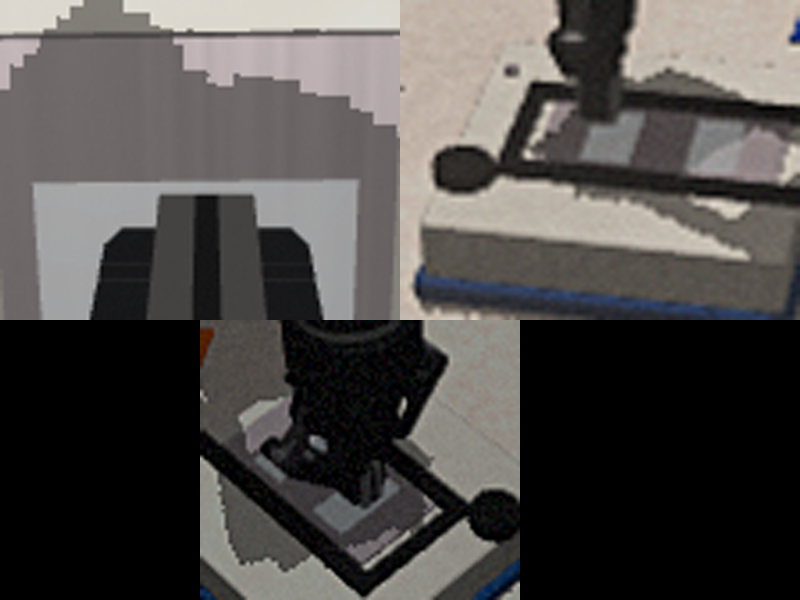

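The close-ups show the tips just above the plate, centred. They stand roughly 10 mm higher than the reported TCP height would put them in the scene and side views, so I'll keep feeling downward in small steps.

>>> {"method": "send_rows", "body": {"rows": [{"tx": 0,"ty": 0,"tz": -0.4,"wx": 0,"wy": 0,"wz": 0,"claw": -1},{"tx": 0,"ty": 0,"tz": -0.4,"wx": 0,"wy": 0,"wz": 0,"claw": -1}]}}

```text
t: 11.4
tcp_pos: [0.6119, -0.23, 0.0534]
tcp_rot: [[0.995, 0.1, -0.0], [0.1, -0.995, 0.0], [-0.0, -0.0, -1.0]]
wrist_force: [-0.2, -0.5, -0.3]
opening: 0.0001
grip_force: 0.0
```

>>> {"method": "send_rows", "body": {"rows": [{"tx": 0,"ty": 0,"tz": -0.4,"wx": 0,"wy": 0,"wz": 0,"claw": -1},{"tx": 0,"ty": 0,"tz": -0.4,"wx": 0,"wy": 0,"wz": 0,"claw": -1}]}}

```text
t: 11.6
tcp_pos: [0.6119, -0.23, 0.053]
tcp_rot: [[0.995, 0.1, -0.0], [0.1, -0.995, 0.0], [-0.0, -0.0, -1.0]]
wrist_force: [0.2, 0.2, 0.4]
opening: -0.0003
grip_force: 0.0
```

>>> {"method": "send_rows", "body": {"rows": [{"tx": 0,"ty": 0,"tz": -0.4,"wx": 0,"wy": 0,"wz": 0,"claw": -1},{"tx": 0,"ty": 0,"tz": -0.4,"wx": 0,"wy": 0,"wz": 0,"claw": -1}]}}

```text
t: 11.8
tcp_pos: [0.6119, -0.23, 0.0526]
tcp_rot: [[0.995, 0.1, -0.0], [0.1, -0.995, 0.0], [-0.0, -0.0, -1.0]]
wrist_force: [-0.4, 0.5, -0.3]
opening: 0.0002
grip_force: 0.0
```

>>> {"method": "send_rows", "body": {"rows": [{"tx": 0,"ty": 0,"tz": -0.4,"wx": 0,"wy": 0,"wz": 0,"claw": -1},{"tx": 0,"ty": 0,"tz": -0.4,"wx": 0,"wy": 0,"wz": 0,"claw": -1}]}}

```text
t: 12.0
tcp_pos: [0.6119, -0.23, 0.0522]
tcp_rot: [[0.995, 0.1, -0.0], [0.1, -0.995, 0.0], [-0.0, -0.0, -1.0]]
wrist_force: [-0.3, -0.9, 0.7]
opening: -0.0001
grip_force: 0.0
```

>>> {"method": "send_rows", "body": {"rows": [{"tx": 0,"ty": 0,"tz": -0.4,"wx": 0,"wy": 0,"wz": 0,"claw": -1},{"tx": 0,"ty": 0,"tz": -0.4,"wx": 0,"wy": 0,"wz": 0,"claw": -1}]}}

```text
t: 12.2
tcp_pos: [0.612, -0.23, 0.0519]
tcp_rot: [[0.995, 0.1, -0.0], [0.1, -0.995, 0.0], [-0.0, -0.0, -1.0]]
wrist_force: [-0.0, -0.5, 0.9]
opening: -0.0002
grip_force: 0.0
```

>>> {"method": "send_rows", "body": {"rows": [{"tx": 0,"ty": 0,"tz": -0.5,"wx": 0,"wy": 0,"wz": 0,"claw": -1},{"tx": 0,"ty": 0,"tz": -0.5,"wx": 0,"wy": 0,"wz": 0,"claw": -1}]}}

```text
t: 12.4
tcp_pos: [0.6119, -0.23, 0.0513]
tcp_rot: [[0.995, 0.1, -0.0], [0.1, -0.995, 0.0], [-0.0, -0.0, -1.0]]
wrist_force: [-0.1, 0.7, -0.0]
opening: -0.0001
grip_force: 0.0
```

>>> {"method": "send_rows", "body": {"rows": [{"tx": 0,"ty": 0,"tz": -0.5,"wx": 0,"wy": 0,"wz": 0,"claw": -1},{"tx": 0,"ty": 0,"tz": -0.5,"wx": 0,"wy": 0,"wz": 0,"claw": -1}]}}

```text
t: 12.6
tcp_pos: [0.6119, -0.23, 0.0508]
tcp_rot: [[0.995, 0.1, -0.0], [0.1, -0.995, 0.0], [-0.0, -0.0, -1.0]]
wrist_force: [-0.3, 0.4, -1.0]
opening: -0.0003
grip_force: 0.0
```

>>> {"method": "send_rows", "body": {"rows": [{"tx": 0,"ty": 0,"tz": -0.5,"wx": 0,"wy": 0,"wz": 0,"claw": -1},{"tx": 0,"ty": 0,"tz": -0.5,"wx": 0,"wy": 0,"wz": 0,"claw": -1}]}}

```text
t: 12.8
tcp_pos: [0.6119, -0.23, 0.0503]
tcp_rot: [[0.995, 0.1, -0.0], [0.1, -0.995, 0.0], [-0.0, -0.0, -1.0]]
wrist_force: [-0.5, 0.5, -0.4]
opening: 0.0002
grip_force: 0.0
```

>>> {"method": "send_rows", "body": {"rows": [{"tx": 0,"ty": 0,"tz": -0.5,"wx": 0,"wy": 0,"wz": 0,"claw": -1},{"tx": 0,"ty": 0,"tz": -0.5,"wx": 0,"wy": 0,"wz": 0,"claw": -1}]}}

```text
t: 13.0
tcp_pos: [0.612, -0.23, 0.0499]
tcp_rot: [[0.995, 0.1, -0.0], [0.1, -0.995, 0.0], [-0.0, -0.0, -1.0]]
wrist_force: [0.3, 0.4, 0.5]
opening: 0.0
grip_force: 0.0
```

>>> {"method": "send_rows", "body": {"rows": [{"tx": 0,"ty": 0,"tz": -0.5,"wx": 0,"wy": 0,"wz": 0,"claw": -1},{"tx": 0,"ty": 0,"tz": -0.5,"wx": 0,"wy": 0,"wz": 0,"claw": -1}]}}

```text
t: 13.2
tcp_pos: [0.6119, -0.23, 0.0493]
tcp_rot: [[0.995, 0.1, -0.0], [0.1, -0.995, 0.0], [-0.0, -0.0, -1.0]]
wrist_force: [-0.1, 0.7, -0.7]
opening: 0.0001
grip_force: 0.0
```

>>> {"method": "send_rows", "body": {"rows": [{"tx": 0,"ty": 0,"tz": -0.5,"wx": 0,"wy": 0,"wz": 0,"claw": -1},{"tx": 0,"ty": 0,"tz": -0.5,"wx": 0,"wy": 0,"wz": 0,"claw": -1}]}}

```text
t: 13.4
tcp_pos: [0.6119, -0.23, 0.0488]
tcp_rot: [[0.995, 0.1, -0.0], [0.1, -0.995, 0.0], [-0.0, -0.0, -1.0]]
wrist_force: [0.4, 0.6, 0.6]
opening: -0.0003
grip_force: 0.0
```

>>> {"method": "send_rows", "body": {"rows": [{"tx": 0,"ty": 0,"tz": -0.5,"wx": 0,"wy": 0,"wz": 0,"claw": -1},{"tx": 0,"ty": 0,"tz": -0.5,"wx": 0,"wy": 0,"wz": 0,"claw": -1}]}}

```text
t: 13.6
tcp_pos: [0.6119, -0.23, 0.0483]
tcp_rot: [[0.995, 0.1, -0.0], [0.1, -0.995, 0.0], [-0.0, -0.0, -1.0]]
wrist_force: [-0.4, -0.5, 0.1]
opening: 0.0001
grip_force: 0.0
```

>>> {"method": "send_rows", "body": {"rows": [{"tx": 0,"ty": 0,"tz": -0.5,"wx": 0,"wy": 0,"wz": 0,"claw": -1},{"tx": 0,"ty": 0,"tz": -0.5,"wx": 0,"wy": 0,"wz": 0,"claw": -1}]}}

```text
t: 13.8
tcp_pos: [0.6119, -0.23, 0.0478]
tcp_rot: [[0.995, 0.1, -0.0], [0.1, -0.995, 0.0], [-0.0, -0.0, -1.0]]
wrist_force: [0.7, -0.8, -0.6]
opening: 0.0003
grip_force: 0.0
```

>>> {"method": "send_rows", "body": {"rows": [{"tx": 0,"ty": 0,"tz": -0.5,"wx": 0,"wy": 0,"wz": 0,"claw": -1},{"tx": 0,"ty": 0,"tz": -0.5,"wx": 0,"wy": 0,"wz": 0,"claw": -1}]}}

```text
t: 14.0
tcp_pos: [0.612, -0.23, 0.0473]
tcp_rot: [[0.995, 0.1, -0.0], [0.1, -0.995, 0.0], [-0.0, -0.0, -1.0]]
wrist_force: [0.6, 0.2, -0.6]
opening: 0.0002
grip_force: 0.0
```

```bash
python3 - <<'E'
from h import *
s=r.observe();b=imaging.capture("side"); c=imaging.capture("scene"); w=imaging.capture("wrist")
print(s['tcp_pos'],s['wrist_force'],project(*cam("side"),s['tcp_pos']),project(*cam("scene"),s['tcp_pos']))
print("side",[b[y,267:274].mean(1).astype(int).tolist() for y in range(180,196)])
print("scene",[c[y,260:274].mean(1).astype(int).tolist() for y in range(258,276)])
print("wrist",[w[y,272:294:3].mean(1).astype(int).tolist() for y in range(242,262,2)])
E
```

```text
[ 0.61196696 -0.23000022  0.04734791] [ 0.57776724  0.17677136 -0.59247719] [[269.73272125 192.74720228]] [[265.74592045 272.15037423]]
side [[34, 32, 32, 32, 38, 59, 50], [36, 33, 33, 34, 35, 52, 58], [34, 32, 33, 38, 41, 54, 56], [35, 32, 34, 30, 40, 54, 52], [35, 32, 38, 32, 35, 57, 58], [32, 35, 39, 30, 38, 55, 50], [33, 36, 34, 30, 37, 55, 61], [30, 34, 32, 28, 35, 44, 79], [58, 73, 52, 50, 49, 61, 92], [89, 118, 108, 92, 95, 94, 111], [110, 132, 134, 133, 132, 128, 127], [127, 127, 126, 122, 127, 125, 125], [132, 125, 128, 128, 127, 128, 124], [132, 128, 127, 124, 124, 126, 127], [123, 123, 122, 130, 123, 128, 130], [78, 85, 88, 99, 102, 108, 115]]
scene [[14, 0, 7, 4, 3, 2, 2, 1, 36, 52, 36, 24, 42, 69], [3, 11, 13, 15, 19, 0, 5, 12, 0, 35, 37, 9, 31, 59], [6, 0, 8, 2, 14, 7, 4, 34, 0, 22, 36, 12, 59, 86], [12, 15, 0, 0, 7, 29, 30, 43, 2, 25, 39, 13, 57, 106], [0, 14, 10, 2, 0, 23, 35, 31, 9, 27, 39, 17, 79, 105], [9, 0, 12, 0, 0, 29, 34, 37, 19, 23, 34, 32, 104, 103], [9, 9, 14, 23, 4, 23, 42, 36, 23, 17, 32, 45, 110, 107], [1, 9, 0, 0, 14, 13, 35, 38, 19, 17, 42, 75, 105, 84
[... 265 characters left out ...]
52, 52, 57, 57, 59], [102, 95, 99, 102, 105, 94, 56, 55, 57, 59, 58, 58, 55, 54], [98, 101, 101, 101, 80, 57, 53, 62, 61, 59, 57, 56, 57, 53], [100, 98, 103, 81, 61, 50, 60, 59, 55, 65, 60, 53, 55, 54], [102, 100, 70, 62, 55, 58, 53, 57, 62, 56, 56, 58, 50, 60], [79, 58, 57, 54, 58, 58, 59, 53, 58, 55, 56, 52, 52, 106]]
wrist [[107, 105, 108, 105, 105, 107, 107, 109], [107, 105, 107, 105, 104, 106, 107, 108], [106, 106, 107, 105, 105, 106, 107, 108], [106, 105, 107, 105, 104, 106, 107, 108], [94, 93, 93, 81, 80, 94, 94, 95], [68, 68, 45, 23, 21, 68, 68, 68], [68, 67, 44, 22, 20, 68, 68, 68], [68, 68, 46, 21, 22, 68, 69, 68], [68, 68, 34, 22, 22, 68, 69, 68], [68, 68, 34, 21, 20, 68, 68, 68]]
```

>>> {"method": "send_rows", "body": {"rows": [{"tx": 0,"ty": 0,"tz": -0.5,"wx": 0,"wy": 0,"wz": 0,"claw": -1},{"tx": 0,"ty": 0,"tz": -0.5,"wx": 0,"wy": 0,"wz": 0,"claw": -1}]}}

```text
t: 14.35
tcp_pos: [0.612, -0.23, 0.0468]
tcp_rot: [[0.995, 0.1, -0.0], [0.1, -0.995, 0.0], [-0.0, -0.0, -1.0]]
wrist_force: [0.4, 0.4, 0.4]
opening: -0.0001
grip_force: 0.0
```

>>> {"method": "send_rows", "body": {"rows": [{"tx": 0,"ty": 0,"tz": -0.5,"wx": 0,"wy": 0,"wz": 0,"claw": -1},{"tx": 0,"ty": 0,"tz": -0.5,"wx": 0,"wy": 0,"wz": 0,"claw": -1}]}}

```text
t: 14.55
tcp_pos: [0.6119, -0.23, 0.0464]
tcp_rot: [[0.995, 0.1, -0.0], [0.1, -0.995, 0.0], [-0.0, -0.0, -1.0]]
wrist_force: [0.3, 0.2, -1.1]
opening: 0.0001
grip_force: 0.0
```

>>> {"method": "send_rows", "body": {"rows": [{"tx": 0,"ty": 0,"tz": -0.4,"wx": 0,"wy": 0,"wz": 0,"claw": -1},{"tx": 0,"ty": 0,"tz": -0.4,"wx": 0,"wy": 0,"wz": 0,"claw": -1}]}}

```text
t: 14.75
tcp_pos: [0.6119, -0.23, 0.0459]
tcp_rot: [[0.995, 0.1, -0.0], [0.1, -0.995, 0.0], [-0.0, -0.0, -1.0]]
wrist_force: [0.7, -0.6, -1.0]
opening: 0.0
grip_force: 0.0
```

>>> {"method": "send_rows", "body": {"rows": [{"tx": 0,"ty": 0,"tz": -0.4,"wx": 0,"wy": 0,"wz": 0,"claw": -1},{"tx": 0,"ty": 0,"tz": -0.4,"wx": 0,"wy": 0,"wz": 0,"claw": -1}]}}

```text
t: 14.95
tcp_pos: [0.6119, -0.23, 0.0455]
tcp_rot: [[0.995, 0.1, -0.0], [0.1, -0.995, 0.0], [-0.0, -0.0, -1.0]]
wrist_force: [-0.8, 0.1, 0.1]
opening: 0.0001
grip_force: 0.0
```

>>> {"method": "send_rows", "body": {"rows": [{"tx": 0,"ty": 0,"tz": -0.4,"wx": 0,"wy": 0,"wz": 0,"claw": -1},{"tx": 0,"ty": 0,"tz": -0.4,"wx": 0,"wy": 0,"wz": 0,"claw": -1}]}}

```text
t: 15.15
tcp_pos: [0.612, -0.23, 0.0451]
tcp_rot: [[0.995, 0.1, -0.0], [0.1, -0.995, 0.0], [-0.0, -0.0, -1.0]]
wrist_force: [0.4, -0.7, 0.4]
opening: -0.0001
grip_force: 0.0
```

>>> {"method": "send_rows", "body": {"rows": [{"tx": 0,"ty": 0,"tz": -0.4,"wx": 0,"wy": 0,"wz": 0,"claw": -1},{"tx": 0,"ty": 0,"tz": -0.4,"wx": 0,"wy": 0,"wz": 0,"claw": -1}]}}

```text
t: 15.35
tcp_pos: [0.612, -0.23, 0.0448]
tcp_rot: [[0.995, 0.1, -0.0], [0.1, -0.995, 0.0], [-0.0, -0.0, -1.0]]
wrist_force: [-0.3, 0.3, 0.3]
opening: 0.0002
grip_force: 0.0
```

>>> {"method": "send_rows", "body": {"rows": [{"tx": 0,"ty": 0,"tz": -0.4,"wx": 0,"wy": 0,"wz": 0,"claw": -1},{"tx": 0,"ty": 0,"tz": -0.4,"wx": 0,"wy": 0,"wz": 0,"claw": -1}]}}

```text
t: 15.55
tcp_pos: [0.6119, -0.23, 0.0443]
tcp_rot: [[0.995, 0.1, -0.0], [0.1, -0.995, 0.0], [-0.0, -0.0, -1.0]]
wrist_force: [-0.3, 0.2, -0.6]
opening: -0.0001
grip_force: 0.0
```

>>> {"method": "send_rows", "body": {"rows": [{"tx": 0,"ty": 0,"tz": -0.4,"wx": 0,"wy": 0,"wz": 0,"claw": -1},{"tx": 0,"ty": 0,"tz": -0.4,"wx": 0,"wy": 0,"wz": 0,"claw": -1}]}}

```text
t: 15.75
tcp_pos: [0.6119, -0.23, 0.0439]
tcp_rot: [[0.995, 0.1, -0.0], [0.1, -0.995, 0.0], [-0.0, -0.0, -1.0]]
wrist_force: [0.8, 0.1, -0.3]
opening: 0.0001
grip_force: 0.0
```

>>> {"method": "send_rows", "body": {"rows": [{"tx": 0,"ty": 0,"tz": -0.4,"wx": 0,"wy": 0,"wz": 0,"claw": -1},{"tx": 0,"ty": 0,"tz": -0.4,"wx": 0,"wy": 0,"wz": 0,"claw": -1}]}}

```text
t: 15.95
tcp_pos: [0.612, -0.23, 0.0436]
tcp_rot: [[0.995, 0.1, -0.0], [0.1, -0.995, 0.0], [-0.0, -0.0, -1.0]]
wrist_force: [0.1, -0.9, 0.4]
opening: -0.0001
grip_force: 0.0
```

>>> {"method": "send_rows", "body": {"rows": [{"tx": 0,"ty": 0,"tz": -0.4,"wx": 0,"wy": 0,"wz": 0,"claw": -1},{"tx": 0,"ty": 0,"tz": -0.4,"wx": 0,"wy": 0,"wz": 0,"claw": -1}]}}

```text
t: 16.15
tcp_pos: [0.6119, -0.23, 0.0431]
tcp_rot: [[0.995, 0.1, -0.0], [0.1, -0.995, 0.0], [-0.0, -0.0, -1.0]]
wrist_force: [-0.3, -0.1, -0.8]
opening: -0.0001
grip_force: 0.0
```

>>> {"method": "send_rows", "body": {"rows": [{"tx": 0,"ty": 0,"tz": -0.4,"wx": 0,"wy": 0,"wz": 0,"claw": -1},{"tx": 0,"ty": 0,"tz": -0.4,"wx": 0,"wy": 0,"wz": 0,"claw": -1}]}}

```text
t: 16.35
tcp_pos: [0.612, -0.23, 0.0428]
tcp_rot: [[0.995, 0.1, -0.0], [0.1, -0.995, 0.0], [-0.0, -0.0, -1.0]]
wrist_force: [0.4, 0.6, -0.7]
opening: 0.0004
grip_force: 0.0
```

>>> {"method": "send_rows", "body": {"rows": [{"tx": 0,"ty": 0,"tz": -0.4,"wx": 0,"wy": 0,"wz": 0,"claw": -1},{"tx": 0,"ty": 0,"tz": -0.4,"wx": 0,"wy": 0,"wz": 0,"claw": -1}]}}

```text
t: 16.55
tcp_pos: [0.6121, -0.23, 0.0425]
tcp_rot: [[0.995, 0.1, 0.0], [0.1, -0.995, -0.0], [0.0, 0.0, -1.0]]
wrist_force: [0.1, -0.1, -0.0]
opening: -0.0002
grip_force: 0.1
```

>>> {"method": "send_rows", "body": {"rows": [{"tx": 0,"ty": 0,"tz": -0.4,"wx": 0,"wy": 0,"wz": 0,"claw": -1},{"tx": 0,"ty": 0,"tz": -0.4,"wx": 0,"wy": 0,"wz": 0,"claw": -1}]}}

```text
t: 16.75
tcp_pos: [0.6121, -0.2301, 0.0425]
tcp_rot: [[0.995, 0.1, 0.0], [0.1, -0.995, -0.0], [0.0, 0.0, -1.0]]
wrist_force: [-2.3, 0.5, 3.6]
opening: 0.0004
grip_force: 1.6
```

>>> {"method": "send_rows", "body": {"rows": [{"tx": 0,"ty": 0,"tz": -0.4,"wx": 0,"wy": 0,"wz": 0,"claw": -1},{"tx": 0,"ty": 0,"tz": -0.4,"wx": 0,"wy": 0,"wz": 0,"claw": -1}]}}

```text
t: 16.95
tcp_pos: [0.6121, -0.2301, 0.0425]
tcp_rot: [[0.995, 0.1, 0.0], [0.1, -0.995, -0.0], [0.0, 0.0, -1.0]]
wrist_force: [-3.1, 1.0, 5.7]
opening: -0.0001
grip_force: 2.7
```

```bash
python3 - <<'E'
from h import *
s=r.observe();b=imaging.capture("side"); w=imaging.capture("wrist"); c=imaging.capture("scene")
print(s['tcp_pos'],s['wrist_force'],s['torque'],s['joint_efforts'])
print("side",[b[y,267:274].mean(1).astype(int).tolist() for y in range(184,196)])
print("wrist col", [int(v) for v in w[225:262,290].mean(1)])
import pickle; pickle.dump((s,b,w,c),open("low.pkl","wb"))
E
```

```text
[ 0.61209057 -0.23007558  0.04248834] [-3.07836939  1.03623662  5.73020418] [ 0.16788312  0.40787021 -0.02329144] [-5.16300893e-02 -4.24375963e+01 -3.13010001e+01  3.63943947e-02
 -7.80882239e-01 -2.12177606e-04]
side [[32, 41, 34, 35, 33, 55, 55], [28, 38, 33, 35, 39, 55, 57], [36, 37, 34, 37, 38, 52, 55], [36, 36, 35, 35, 39, 56, 59], [27, 36, 27, 32, 38, 51, 78], [45, 46, 31, 32, 34, 49, 84], [87, 98, 87, 81, 69, 78, 104], [126, 133, 133, 131, 115, 122, 131], [133, 128, 128, 128, 132, 129, 123], [131, 130, 127, 124, 127, 125, 123], [125, 124, 127, 126, 127, 125, 132], [77, 86, 88, 99, 92, 105, 117]]
wrist col [110, 109, 109, 110, 109, 109, 109, 109, 108, 109, 109, 109, 108, 109, 109, 108, 108, 109, 108, 108, 108, 108, 108, 108, 107, 96, 68, 69, 69, 69, 69, 69, 69, 69, 69, 69, 70]
```

Contact came at a TCP height of 0.0425, so the real shut tips stand about 18 mm behind the reported TCP. I'll allow for that offset, and now raise the press to about 12 N.

>>> {"method": "send_rows", "body": {"rows": [{"tx": 0,"ty": 0,"tz": -0.5,"wx": 0,"wy": 0,"wz": 0,"claw": -1},{"tx": 0,"ty": 0,"tz": -0.5,"wx": 0,"wy": 0,"wz": 0,"claw": -1}]}}

```text
t: 17.3
tcp_pos: [0.6121, -0.2301, 0.0424]
tcp_rot: [[0.995, 0.1, -0.0], [0.1, -0.995, -0.0], [-0.0, 0.0, -1.0]]
wrist_force: [-4.1, 1.3, 8.5]
opening: 0.0001
grip_force: 3.8
```

>>> {"method": "send_rows", "body": {"rows": [{"tx": 0,"ty": 0,"tz": -0.4,"wx": 0,"wy": 0,"wz": 0,"claw": -1},{"tx": 0,"ty": 0,"tz": -0.4,"wx": 0,"wy": 0,"wz": 0,"claw": -1}]}}

```text
t: 17.5
tcp_pos: [0.6121, -0.2301, 0.0424]
tcp_rot: [[0.995, 0.1, -0.0], [0.1, -0.995, 0.0], [-0.0, -0.0, -1.0]]
wrist_force: [-4.1, 2.3, 10.3]
opening: -0.0001
grip_force: 4.7
```

>>> {"method": "send_rows", "body": {"rows": [{"tx": 0,"ty": 0,"tz": -0.3,"wx": 0,"wy": 0,"wz": 0,"claw": -1},{"tx": -1,"ty": -0.1,"tz": -0.3,"wx": 0,"wy": 0,"wz": 0,"claw": -1},{"tx": -3,"ty": -0.3,"tz": -0.3,"wx": 0,"wy": 0,"wz": 0,"claw": -1},{"tx": -5,"ty": -0.5,"tz": -0.3,"wx": 0,"wy": 0,"wz": 0,"claw": -1},{"tx": -6,"ty": -0.6,"tz": -0.3,"wx": 0,"wy": 0,"wz": 0,"claw": -1},{"tx": -6,"ty": -0.6,"tz": -0.3,"wx": 0,"wy": 0,"wz": 0,"claw": -1}]}}

```text
t: 18.1
tcp_pos: [0.6083, -0.2312, 0.0425]
tcp_rot: [[0.995, 0.099, 0.006], [0.099, -0.995, -0.002], [0.005, 0.002, -1.0]]
wrist_force: [3.6, 2.0, 6.5]
opening: -0.0001
grip_force: 2.9
```

>>> {"method": "send_rows", "body": {"rows": [{"tx": 0,"ty": 0,"tz": -0.7,"wx": 0,"wy": 0,"wz": 0,"claw": -1},{"tx": 0,"ty": 0,"tz": -0.7,"wx": 0,"wy": 0,"wz": 0,"claw": -1}]}}

```text
t: 18.3
tcp_pos: [0.6083, -0.2312, 0.0424]
tcp_rot: [[0.995, 0.1, 0.005], [0.1, -0.995, -0.002], [0.005, 0.002, -1.0]]
wrist_force: [2.1, 2.1, 9.0]
opening: 0.0001
grip_force: 4.6
```

>>> {"method": "send_rows", "body": {"rows": [{"tx": -1,"ty": -0.1,"tz": 0,"wx": 0,"wy": 0,"wz": 0,"claw": -1},{"tx": -3,"ty": -0.3,"tz": 0,"wx": 0,"wy": 0,"wz": 0,"claw": -1},{"tx": -5,"ty": -0.5,"tz": 0,"wx": 0,"wy": 0,"wz": 0,"claw": -1},{"tx": -5,"ty": -0.5,"tz": 0,"wx": 0,"wy": 0,"wz": 0,"claw": -1}]}}

```text
t: 18.7
tcp_pos: [0.6041, -0.232, 0.0425]
tcp_rot: [[0.995, 0.099, 0.007], [0.099, -0.995, -0.002], [0.007, 0.003, -1.0]]
wrist_force: [5.1, -0.0, 7.1]
opening: -0.0001
grip_force: 3.4
```

```bash
cat > prof.py <<'E'
from fit import *
B,S=pickle.load(open("fit.pkl","rb"))
def prof(name,p,xs,z,ys,s=None):
    im=imaging.capture(name); c,P=cam(name,s)
    return [int(np.mean([im[int(round(v)),int(round(u))].astype(int).sum()/3 for u,v in project(c,P,place(p,[[x,y,z] for y in ys]))])) for x in xs]
E
python3 - <<'E'
from prof import *
s=r.observe(); print(s['tcp_pos'],s['wrist_force'])
xs=list(range(-120,70,2)); print(list(zip(xs,prof("side",B,xs,58,(20,24,28)))))
xs=list(range(20,66,1)); print(list(zip(xs,prof("wrist",B,xs,58,(-24,-20,20,24),s))))
E
```

```text
[ 0.60406358 -0.23201596  0.0424724 ] [ 5.08139287 -0.01992471  7.05571132]
[(-120, 187), (-118, 186), (-116, 188), (-114, 193), (-112, 189), (-110, 111), (-108, 39), (-106, 35), (-104, 33), (-102, 55), (-100, 61), (-98, 98), (-96, 132), (-94, 194), (-92, 195), (-90, 193), (-88, 194), (-86, 172), (-84, 135), (-82, 134), (-80, 135), (-78, 138), (-76, 141), (-74, 138), (-72, 138), (-70, 138), (-68, 139), (-66, 137), (-64, 137), (-62, 136), (-60, 147), (-58, 151), (-56, 155), (-54, 158), (-52, 153), (-50, 147), (-48, 143), (-46, 132), (-44, 127), (-42, 126), (-40, 125), (-38, 124), (-36, 122), (-34, 101), (-32, 82), (-30, 71), (-28, 73), (-26, 72), (-24, 72), (-22, 71), (-20, 74), (-18, 75), (-16, 74), (-14, 72), (-12, 76), (-10, 74), (-8, 69), (-6, 70), (-4, 104), (-2, 120), (0, 131), (2, 127), (4, 127), (6, 127), (8, 125), (10, 125), (12, 126), (14, 123), (16, 126), (18, 128), (20, 116), (22, 96), (24, 81), (26, 74), (28, 74), (30, 73), (32, 73), (34, 70), (36, 80), (38, 84), (40, 92), (42, 92), (44, 108), (46, 153), (48, 186), (50, 196), (52, 150), (54, 83), (56, 42), (58, 36), (60, 36), (62, 29), (64, 45), (66, 112), (68, 180)]
[(20, 152), (21, 152), (22, 153), (23, 153), (24, 108), (25, 106), (26, 106), (27, 106), (28, 106), (29, 123), (30, 125), (31, 125), (32, 143), (33, 143), (34, 142), (35, 144), (36, 144), (37, 144), (38, 144), (39, 164), (40, 164), (41, 164), (42, 164), (43, 165), (44, 186), (45, 186), (46, 186), (47, 186), (48, 141), (49, 217), (50, 218), (51, 219), (52, 219), (53, 219), (54, 219), (55, 218), (56, 62), (57, 54), (58, 55), (59, 55), (60, 56), (61, 56), (62, 56), (63, 56), (64, 56), (65, 57)]
```

The plate has not moved: its rear is still at about base x = 48, so the tips slipped at roughly 7 N. I'll press to about 12–13 N and try again.

>>> {"method": "send_rows", "body": {"rows": [{"tx": 0,"ty": 0,"tz": -0.5,"wx": 0,"wy": 0,"wz": 0,"claw": -1},{"tx": 0,"ty": 0,"tz": -1.0,"wx": 0,"wy": 0,"wz": 0,"claw": -1},{"tx": 0,"ty": 0,"tz": -1.0,"wx": 0,"wy": 0,"wz": 0,"claw": -1}]}}

```text
t: 19.1
tcp_pos: [0.6041, -0.232, 0.0424]
tcp_rot: [[0.995, 0.1, 0.007], [0.1, -0.995, -0.002], [0.007, 0.003, -1.0]]
wrist_force: [1.6, 2.1, 11.3]
opening: 0.0001
grip_force: 5.8
```

>>> {"method": "send_rows", "body": {"rows": [{"tx": -1,"ty": -0.1,"tz": -0.2,"wx": 0,"wy": 0,"wz": 0,"claw": -1},{"tx": -2,"ty": -0.2,"tz": -0.3,"wx": 0,"wy": 0,"wz": 0,"claw": -1},{"tx": -3,"ty": -0.3,"tz": -0.3,"wx": 0,"wy": 0,"wz": 0,"claw": -1}]}}

```text
t: 19.4
tcp_pos: [0.6027, -0.2325, 0.0424]
tcp_rot: [[0.995, 0.099, 0.011], [0.099, -0.995, -0.003], [0.011, 0.004, -1.0]]
wrist_force: [6.6, 0.6, 8.4]
opening: 0.0
grip_force: 4.5
```

```bash
python3 - <<'E'
from prof import *
s=r.observe(); print(s['tcp_pos'],s['wrist_force'])
xs=list(range(34,60,1)); print(list(zip(xs,prof("wrist",B,xs,58,(-24,-20,20,24),s))))
E
```

```text
[ 0.60265614 -0.23249974  0.04244834] [6.58828349 0.59810406 8.44580834]
[(34, 143), (35, 143), (36, 154), (37, 163), (38, 163), (39, 163), (40, 183), (41, 184), (42, 185), (43, 185), (44, 185), (45, 186), (46, 132), (47, 209), (48, 218), (49, 218), (50, 218), (51, 218), (52, 218), (53, 219), (54, 218), (55, 218), (56, 69), (57, 55), (58, 56), (59, 56)]
```

It moved: the rear is now at about 46 while the back rail still reads 56. I'll add press and go on.

>>> {"method": "send_rows", "body": {"rows": [{"tx": -1,"ty": -0.1,"tz": -0.7,"wx": 0,"wy": 0,"wz": 0,"claw": -1},{"tx": -3,"ty": -0.3,"tz": -0.9,"wx": 0,"wy": 0,"wz": 0,"claw": -1},{"tx": -5,"ty": -0.5,"tz": -0.9,"wx": 0,"wy": 0,"wz": 0,"claw": -1},{"tx": -7,"ty": -0.7,"tz": -0.9,"wx": 0,"wy": 0,"wz": 0,"claw": -1}]}}

```text
t: 19.85
tcp_pos: [0.5966, -0.2337, 0.0424]
tcp_rot: [[0.995, 0.099, 0.013], [0.099, -0.995, -0.004], [0.013, 0.005, -1.0]]
wrist_force: [8.0, 1.1, 10.3]
opening: 0.0
grip_force: 5.3
```

```bash
cat > rear.py <<'E'
from prof import *
s=r.observe(); print(s['t'],s['tcp_pos'].round(4),s['wrist_force'].round(1),s['joint_velocities'].round(3))
xs=list(range(-30,60,1)); v=prof("wrist",B,xs,58,(-24,-20,20,24),s); print([(x,v[i]) for i,x in enumerate(xs) if i and abs(v[i]-v[i-1])>20])
E
python3 rear.py
```

```text
19.85 [ 0.5966 -0.2337  0.0424] [ 8.   1.1 10.3] [-0.017 -0.037  0.042  0.001 -0.009 -0.017]
[(-16, 81), (-10, 105), (-9, 161), (17, 104), (22, 132), (40, 92), (41, 204), (55, 170), (56, 58)]
```

>>> {"method": "send_rows", "body": {"rows": [{"tx": -2,"ty": -0.2,"tz": -0.2,"wx": 0,"wy": 0,"wz": 0,"claw": -1},{"tx": -4,"ty": -0.4,"tz": -0.2,"wx": 0,"wy": 0,"wz": 0,"claw": -1},{"tx": -6,"ty": -0.6,"tz": -0.2,"wx": 0,"wy": 0,"wz": 0,"claw": -1},{"tx": -8,"ty": -0.8,"tz": -0.2,"wx": 0,"wy": 0,"wz": 0,"claw": -1},{"tx": -10,"ty": -1,"tz": -0.2,"wx": 0,"wy": 0,"wz": 0,"claw": -1},{"tx": -12,"ty": -1.2,"tz": -0.2,"wx": 0,"wy": 0,"wz": 0,"claw": -1}]}}

```text
t: 20.5
tcp_pos: [0.5848, -0.2351, 0.0424]
tcp_rot: [[0.995, 0.099, 0.014], [0.099, -0.995, -0.005], [0.013, 0.006, -1.0]]
wrist_force: [7.2, 0.6, 11.6]
opening: -0.0002
grip_force: 5.5
```

>>> {"method": "send_rows", "body": {"rows": [{"tx": -2,"ty": -0.2,"tz": 0,"wx": 0,"wy": 0,"wz": 0,"claw": -1},{"tx": -4,"ty": -0.4,"tz": 0,"wx": 0,"wy": 0,"wz": 0,"claw": -1},{"tx": -6,"ty": -0.6,"tz": 0,"wx": 0,"wy": 0,"wz": 0,"claw": -1},{"tx": -8,"ty": -0.8,"tz": 0,"wx": 0,"wy": 0,"wz": 0,"claw": -1},{"tx": -10,"ty": -1,"tz": 0,"wx": 0,"wy": 0,"wz": 0,"claw": -1},{"tx": -12,"ty": -1.2,"tz": 0,"wx": 0,"wy": 0,"wz": 0,"claw": -1}]}}

```text
t: 21.1
tcp_pos: [0.5728, -0.2364, 0.0424]
tcp_rot: [[0.995, 0.099, 0.014], [0.099, -0.995, -0.005], [0.013, 0.006, -1.0]]
wrist_force: [7.9, 1.0, 11.6]
opening: -0.0001
grip_force: 5.5
```

```bash
python3 rear.py
```

```text
21.1 [ 0.5728 -0.2364  0.0424] [ 7.9  1.  11.6] [-0.02  -0.033  0.04   0.001 -0.006 -0.018]
[(-7, 103), (-2, 125), (16, 112), (17, 139), (20, 204), (55, 144), (56, 61)]
```

>>> {"method": "send_rows", "body": {"rows": [{"tx": -2,"ty": -0.2,"tz": 0,"wx": 0,"wy": 0,"wz": 0,"claw": -1},{"tx": -4,"ty": -0.4,"tz": 0,"wx": 0,"wy": 0,"wz": 0,"claw": -1},{"tx": -6,"ty": -0.6,"tz": 0,"wx": 0,"wy": 0,"wz": 0,"claw": -1},{"tx": -8,"ty": -0.8,"tz": 0,"wx": 0,"wy": 0,"wz": 0,"claw": -1},{"tx": -10,"ty": -1,"tz": 0,"wx": 0,"wy": 0,"wz": 0,"claw": -1},{"tx": -12,"ty": -1.2,"tz": 0,"wx": 0,"wy": 0,"wz": 0,"claw": -1}]}}

```text
t: 21.75
tcp_pos: [0.5609, -0.2377, 0.0424]
tcp_rot: [[0.995, 0.099, 0.014], [0.099, -0.995, -0.005], [0.013, 0.006, -1.0]]
wrist_force: [8.6, 0.3, 11.2]
opening: 0.0001
grip_force: 5.6
```

>>> {"method": "send_rows", "body": {"rows": [{"tx": -2,"ty": -0.2,"tz": 0,"wx": 0,"wy": 0,"wz": 0,"claw": -1},{"tx": -4,"ty": -0.4,"tz": 0,"wx": 0,"wy": 0,"wz": 0,"claw": -1},{"tx": -6,"ty": -0.6,"tz": 0,"wx": 0,"wy": 0,"wz": 0,"claw": -1},{"tx": -8,"ty": -0.8,"tz": 0,"wx": 0,"wy": 0,"wz": 0,"claw": -1},{"tx": -10,"ty": -1,"tz": 0,"wx": 0,"wy": 0,"wz": 0,"claw": -1},{"tx": -12,"ty": -1.2,"tz": 0,"wx": 0,"wy": 0,"wz": 0,"claw": -1}]}}

```text
t: 22.35
tcp_pos: [0.5489, -0.239, 0.0424]
tcp_rot: [[0.995, 0.099, 0.014], [0.099, -0.995, -0.005], [0.013, 0.006, -1.0]]
wrist_force: [8.4, 0.4, 11.1]
opening: -0.0002
grip_force: 5.7
```

```bash
cat > rear2.py <<'E'
from prof import *
s=r.observe(); print(s['t'],s['tcp_pos'].round(4),s['wrist_force'].round(1))
xs=list(range(-30,60,1))
for ys in ((-27,-25,-23),(-20,-18),(18,20),(23,25,27)):
    v=prof("wrist",B,xs,58,ys,s); print(ys,[(x,v[i]) for i,x in enumerate(xs) if i and abs(v[i]-v[i-1])>20])
xs=list(range(-170,-60,1))
for n in ("scene","side"):
    v=prof(n,B,xs,58,(-6,-3,0,3,6)); print(n,[(x,v[i]) for i,x in enumerate(xs) if i and abs(v[i]-v[i-1])>15])
E
python3 rear2.py
```

```text
22.35 [ 0.5489 -0.239   0.0424] [ 8.4  0.4 11.1]
(-27, -25, -23) [(-28, 139), (-8, 126), (-7, 175), (-4, 210), (6, 209), (55, 100), (56, 37)]
(-20, -18) [(-25, 168), (-8, 132), (-7, 100), (20, 209), (54, 159), (55, 117), (56, 16), (57, 58)]
(18, 20) [(-15, 142), (-13, 181), (-7, 90), (-6, 124), (20, 206), (54, 119), (55, 69), (56, 28), (57, 60)]
(23, 25, 27) [(-22, 127), (-20, 153), (-17, 176), (-7, 83), (-6, 148), (20, 207), (55, 73), (56, 26), (57, 59)]
scene [(-138, 90), (-130, 75), (-126, 33), (-112, 46), (-104, 67)]
side [(-139, 149), (-115, 103), (-89, 94)]
```

>>> {"method": "send_rows", "body": {"rows": [{"tx": -2,"ty": -0.2,"tz": 0,"wx": 0,"wy": 0,"wz": 0,"claw": -1},{"tx": -4,"ty": -0.4,"tz": 0,"wx": 0,"wy": 0,"wz": 0,"claw": -1},{"tx": -5,"ty": -0.5,"tz": 0,"wx": 0,"wy": 0,"wz": 0,"claw": -1},{"tx": -4,"ty": -0.4,"tz": 1,"wx": 0,"wy": 0,"wz": 0,"claw": -1},{"tx": -4,"ty": -0.4,"tz": 2.5,"wx": 0,"wy": 0,"wz": 0,"claw": -1},{"tx": -4,"ty": -0.4,"tz": 6,"wx": 0,"wy": 0,"wz": 0,"claw": -1},{"tx": -4,"ty": -0.4,"tz": 20,"wx": 0,"wy": 0,"wz": 0,"claw": -1},{"tx": -4,"ty": -0.4,"tz": 50,"wx": 0,"wy": 0,"wz": 0,"claw": -1},{"tx": -4,"ty": -0.4,"tz": 60,"wx": 0,"wy": 0,"wz": 0,"claw": -1}]}}

```text
t: 23.55
tcp_pos: [0.5398, -0.2379, 0.1]
tcp_rot: [[0.995, 0.1, 0.003], [0.1, -0.995, -0.002], [0.002, 0.002, -1.0]]
wrist_force: [0.1, 0.7, 0.6]
opening: 0.0
grip_force: 0.0
```

>>> {"method": "send_rows", "body": {"rows": [{"tx": 0,"ty": 0,"tz": 0,"wx": 0,"wy": 0,"wz": 0,"claw": -1},{"tx": 0,"ty": 0,"tz": 0,"wx": 0,"wy": 0,"wz": 0,"claw": 1}]}}

```text
t: 23.75
tcp_pos: [0.5384, -0.2371, 0.0966]
tcp_rot: [[0.995, 0.1, -0.001], [0.1, -0.995, 0.001], [-0.001, -0.001, -1.0]]
wrist_force: [-0.5, 0.4, -0.4]
opening: 0.0131
grip_force: 0.0
```

```bash
python3 rear2.py; python3 - <<'E'
from prof import *
xs=list(range(-170,-60,1))
for ys in ((-24,-20),(20,24)):
  for n in ("scene","side"): print(n,ys,list(zip(xs,prof(n,B,xs,58,ys)))[14:90:2])
E
```

```text
23.75 [ 0.5384 -0.2371  0.0966] [-0.5  0.4 -0.4]
(-27, -25, -23) [(-13, 106), (-12, 168), (-10, 191), (55, 80), (56, 27), (57, 53)]
(-20, -18) [(-12, 112), (20, 192), (55, 109), (56, 17), (57, 53)]
(18, 20) [(-28, 132), (-27, 170), (-12, 99), (-11, 123), (20, 188), (55, 110), (56, 16), (57, 45)]
(23, 25, 27) [(-12, 106), (-11, 146), (20, 188), (55, 162), (56, 25)]
scene [(-112, 25), (-61, 93)]
side [(-145, 164), (-144, 148), (-120, 90), (-119, 106)]
scene (-24, -20) [(-156, 69), (-154, 52), (-152, 34), (-150, 38), (-148, 37), (-146, 32), (-144, 34), (-142, 53), (-140, 83), (-138, 72), (-136, 54), (-134, 51), (-132, 52), (-130, 54), (-128, 55), (-126, 54), (-124, 55), (-122, 55), (-120, 67), (-118, 85), (-116, 93), (-114, 97), (-112, 95), (-110, 96), (-108, 94), (-106, 95), (-104, 98), (-102, 90), (-100, 97), (-98, 93), (-96, 98), (-94, 77), (-92, 81), (-90, 53), (-88, 50), (-86, 51), (-84, 51), (-82, 57)]
side (-24, -20) [(-156, 180), (-154, 181), (-152, 181), (-150, 180), (-148, 183), (-146, 188), (-144, 139), (-142, 91), (-140, 89), (-138, 82), (-136, 68), (-134, 66), (-132, 66), (
[... 549 characters left out ...]
116, 113), (-114, 113), (-112, 103), (-110, 94), (-108, 83), (-106, 91), (-104, 80), (-102, 92), (-100, 81), (-98, 94), (-96, 82), (-94, 85), (-92, 64), (-90, 53), (-88, 55), (-86, 55), (-84, 56), (-82, 56)]
side (20, 24) [(-156, 180), (-154, 180), (-152, 183), (-150, 182), (-148, 182), (-146, 185), (-144, 151), (-142, 128), (-140, 128), (-138, 133), (-136, 133), (-134, 131), (-132, 130), (-130, 132), (-128, 131), (-126, 133), (-124, 134), (-122, 134), (-120, 139), (-118, 144), (-116, 146), (-114, 133), (-112, 123), (-110, 116), (-108, 123), (-106, 123), (-104, 122), (-102, 122), (-100, 124), (-98, 125), (-96, 125), (-94, 97), (-92, 72), (-90, 70), (-88, 66), (-86, 69), (-84, 69), (-82, 69)]
```

The carrier lies straight, from -142 to -12 in base x, so it overhangs by about 48 mm. I'll go over the overhang with the fingers open.

>>> {"method": "send_rows", "body": {"rows": [{"tx": -30,"ty": -3,"tz": 0,"wx": 0,"wy": 0,"wz": 0,"claw": 1},{"tx": -63,"ty": -6,"tz": 0,"wx": 0,"wy": 0,"wz": 0,"claw": 1},{"tx": -63,"ty": -6,"tz": 0,"wx": 0,"wy": 0,"wz": 0,"claw": 1},{"tx": -63,"ty": -6,"tz": 0,"wx": 0,"wy": 0,"wz": 0,"claw": 1},{"tx": -63,"ty": -6,"tz": 0,"wx": 0,"wy": 0,"wz": 0,"claw": 1}]}}

```text
t: 24.75
tcp_pos: [0.4769, -0.2436, 0.0979]
tcp_rot: [[0.995, 0.1, 0.001], [0.1, -0.995, -0.001], [0.001, 0.001, -1.0]]
wrist_force: [-0.6, -0.6, -0.4]
opening: 0.0853
grip_force: 0.0
```

```bash
python3 - <<'E'
from prof import *
s=r.observe(); print(s['t'],s['tcp_pos'],s['opening'],"want",place(B,[-119,0,0]).round(4))
ys=list(range(-60,61)); im=imaging.capture("wrist"); c,P=cam("wrist",s)
for x0 in (-20,-35,-50,-80):
    out=[]
    for y in ys:
        u,v=project(c,P,place(B,[[x0,y,58]]))[0]
        out.append(im[int(round(v)),int(round(u))].astype(int).mean() if 0<=v<420 and 0<=u<560 else -1)
    print(x0,[(y,int(out[i])) for i,y in enumerate(ys) if i and abs(out[i]-out[i-1])>12])
cv2.imwrite("pics/open.png",cv2.resize(im[:,:,::-1],(800,600)))
E
```

```text
24.75 [ 0.47685713 -0.24359665  0.0978683 ] 0.08532655048811416 want [[ 0.4753 -0.2435  0.0062]]
-20 [(-44, 44), (-32, 32), (-31, 159), (34, 147), (35, 19), (36, 50), (47, 91), (48, 173)]
-35 [(-44, 43), (-32, 19), (-31, 136), (-30, 158), (34, 87), (35, 45), (47, 100), (48, 177)]
-50 [(-44, 44), (-32, 66), (-31, 175), (-30, 156), (34, 33), (36, 47), (47, 103), (48, 177)]
-80 [(-45, 142), (-44, 38), (-31, 106), (-30, 148), (31, 177), (34, 45), (47, 172)]
```

>>> {"method": "send_rows", "body": {"rows": [{"tx": -1,"ty": 1,"tz": -20,"wx": 0,"wy": 0,"wz": 0,"claw": 1},{"tx": -1,"ty": 1,"tz": -40,"wx": 0,"wy": 0,"wz": 0,"claw": 1},{"tx": -1,"ty": 1,"tz": -52,"wx": 0,"wy": 0,"wz": 0,"claw": 1},{"tx": -1,"ty": 1,"tz": -60,"wx": 0,"wy": 0,"wz": 0,"claw": 1},{"tx": -1,"ty": 1,"tz": -65,"wx": 0,"wy": 0,"wz": 0,"claw": 1}]}}

```text
t: 25.3
tcp_pos: [0.4752, -0.2423, 0.0318]
tcp_rot: [[0.995, 0.1, -0.0], [0.1, -0.995, 0.0], [-0.0, -0.0, -1.0]]
wrist_force: [0.2, -0.7, 0.1]
opening: 0.0855
grip_force: 0.0
```

>>> {"method": "send_rows", "body": {"rows": [{"tx": 0,"ty": 0,"tz": -4,"wx": 0,"wy": 0,"wz": 0,"claw": 1},{"tx": 0,"ty": 0,"tz": -8,"wx": 0,"wy": 0,"wz": 0,"claw": 1},{"tx": 0,"ty": 0,"tz": -11,"wx": 0,"wy": 0,"wz": 0,"claw": 1},{"tx": 0,"ty": 0,"tz": -11,"wx": 0,"wy": 0,"wz": 0,"claw": 1}]}}

```text
t: 25.7
tcp_pos: [0.4749, -0.2423, 0.0212]
tcp_rot: [[0.995, 0.1, -0.0], [0.1, -0.995, 0.0], [-0.0, -0.0, -1.0]]
wrist_force: [0.1, -0.1, -0.6]
opening: 0.0854
grip_force: 0.0
```

>>> {"method": "send_rows", "body": {"newtons": 60, "rows": [{"tx": 0,"ty": 0,"tz": 0,"wx": 0,"wy": 0,"wz": 0,"claw": 0.7},{"tx": 0,"ty": 0,"tz": 0,"wx": 0,"wy": 0,"wz": 0,"claw": 0.5},{"tx": 0,"ty": 0,"tz": 0,"wx": 0,"wy": 0,"wz": 0,"claw": 0.3},{"tx": 0,"ty": 0,"tz": 0,"wx": 0,"wy": 0,"wz": 0,"claw": 0.2},{"tx": 0,"ty": 0,"tz": 0,"wx": 0,"wy": 0,"wz": 0,"claw": 0.2},{"tx": 0,"ty": 0,"tz": 0,"wx": 0,"wy": 0,"wz": 0,"claw": 0.2}]}}

```text
t: 26.3
tcp_pos: [0.4752, -0.2426, 0.0219]
tcp_rot: [[0.995, 0.1, 0.0], [0.1, -0.995, -0.0], [0.0, 0.001, -1.0]]
wrist_force: [-2.5, -0.5, 5.8]
opening: 0.0596
grip_force: 63.5
```

Gripped: opening 59.6 mm and grip force 63 N. I'll lift slowly.

>>> {"method": "send_rows", "body": {"newtons": 75, "rows": [{"tx": 0,"ty": 0,"tz": 0.7,"wx": 0,"wy": 0,"wz": 0,"claw": 0.2},{"tx": 0,"ty": 0,"tz": 2,"wx": 0,"wy": 0,"wz": 0,"claw": 0.2},{"tx": 0,"ty": 0,"tz": 5,"wx": 0,"wy": 0,"wz": 0,"claw": 0.2},{"tx": 0,"ty": 0,"tz": 9,"wx": 0,"wy": 0,"wz": 0,"claw": 0.2},{"tx": 0,"ty": 0,"tz": 14,"wx": 0,"wy": 0,"wz": 0,"claw": 0.2},{"tx": 0,"ty": 0,"tz": 20,"wx": 0,"wy": 0,"wz": 0,"claw": 0.2},{"tx": 0,"ty": 0,"tz": 26,"wx": 0,"wy": 0,"wz": 0,"claw": 0.2},{"tx": 0,"ty": 0,"tz": 30,"wx": 0,"wy": 0,"wz": 0,"claw": 0.2},{"tx": 0,"ty": 0,"tz": 30,"wx": 0,"wy": 0,"wz": 0,"claw": 0.2}]}}

```text
t: 27.2
tcp_pos: [0.4756, -0.2427, 0.0524]
tcp_rot: [[0.995, 0.1, 0.002], [0.1, -0.995, -0.001], [0.002, 0.001, -1.0]]
wrist_force: [-0.6, -0.2, -1.6]
opening: 0.0589
grip_force: 80.6
```

```bash
python3 - <<'E'
from h import *
s=r.observe(); print(s['t'],s['tcp_pos'],s['wrist_force'],s['torque'],s['opening'],s['grip_force'])
a=imaging.capture("wrist"); b=imaging.capture("side")[120:250,220:380]; c=imaging.capture("scene")[170:310,150:310]
cv2.imwrite("pics/w_held_raw.png",a[:,:,::-1])
o=np.zeros((600,800,3),np.uint8); o[:300,:400]=cv2.resize(a,(400,300)); o[:300,400:]=cv2.resize(b,(400,300),interpolation=2); o[300:,200:543]=cv2.resize(c,(343,300),interpolation=2)
cv2.imwrite("pics/held.png",o[:,:,::-1])
E
```

```text
27.2 [ 0.47562204 -0.24273605  0.05242564] [-0.60089317 -0.21186521 -1.60730195] [ 0.05252395  0.09169632 -0.00753805] 0.05893919788666562 80.58680534362793
```

View pics/held.png

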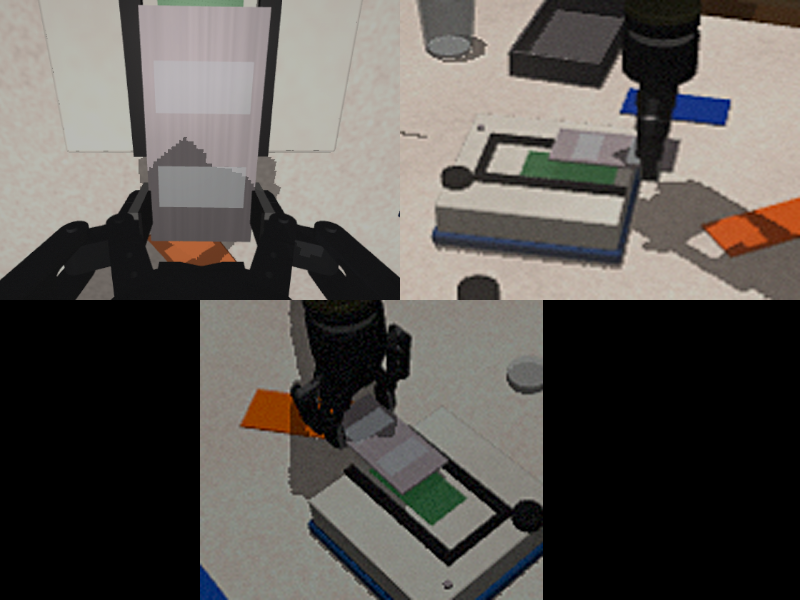

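The carrier is pinched and off the base, level to the eye. In the wrist view its rear edge is at row 7 (x 140–272) and its front edge at row 240. Next I'll measure its pose in the tool frame.

```bash
python3 - <<'E'
import cv2,numpy as np
a=cv2.imread("pics/w_held_raw.png").astype(int)
g=a.mean(2)
for y in (14,30,60,100,140,180,200):
    d=np.diff(g[y-1:y+2].mean(0)); k=[(x,int(d[x])) for x in range(150,420) if abs(d[x])>18]; print(y,k)
for x in (220,260,300,350):
    d=np.diff(g[:,x-1:x+2].mean(1)); print("col",x,[(y,int(d[y])) for y in range(0,360) if abs(d[y])>15])
E
```

```text
14 [(166, -55), (167, -69), (192, 44), (193, 56), (378, -33), (379, -69), (392, 36), (393, 99)]
30 [(168, -84), (169, -47), (193, 46), (194, 51), (195, 19), (376, -19), (377, -63), (378, -24), (390, 22), (391, 63), (392, 52)]
60 [(170, -19), (171, -57), (172, -55), (195, 69), (196, 48), (374, -43), (375, -52), (388, 79), (389, 53)]
100 [(174, -24), (175, -67), (176, -45), (197, 45), (198, 65), (370, -47), (371, -51), (384, 51), (385, 65), (386, 21)]
140 [(178, -19), (179, -107), (199, 24), (200, 68), (201, 25), (366, -23), (367, -60), (368, -25), (381, 115), (382, 25)]
180 [(182, -30), (183, -110), (202, 55), (203, 50), (363, -66), (364, -37), (377, 44), (378, 89)]
200 [(184, -59), (185, -78), (203, 54), (204, 51), (245, -22), (250, -43), (270, 67), (361, -55), (362, -45), (375, 23), (376, 112)]
col 220 [(221, -40), (225, -18)]
col 260 [(7, 16), (191, -60), (192, 19), (196, -20), (232, 33), (289, -47)]
col 300 [(8, 17), (289, -15), (290, -31)]
col 350 [(251, -39), (252, -16), (253, 16), (256, -18), (337, 16), (338, 24)]
```

```bash
cat >> h.py <<'E'
def carrier_in_tool(tops):  # pixels rear-left, rear-right, front-left, front-right of the top face
    c=imaging.calibration("wrist"); K=np.array([[c['fx'],0,c['cx']],[0,c['fy'],c['cy']],[0,0,1]])
    O=np.array([[.065,.031,.003],[.065,-.031,.003],[-.065,.031,.003],[-.065,-.031,.003]])
    ok,rv,tv=cv2.solvePnP(O,np.array(tops,float),K,np.array([c['k1'],0,0,0,0.]),flags=cv2.SOLVEPNP_ITERATIVE)
    T=np.eye(4);T[:3,:3]=cv2.Rodrigues(rv)[0];T[:3,3]=tv[:,0]; return c['mount']@T
E
python3 - <<'E'
from prof import *
T=carrier_in_tool([[192.7,7],[379.6,8.5],[212.1,337.5],[348.9,337.5]])
print(T.round(4))
s=r.observe(); W=np.eye(4);W[:3,:3]=s['tcp_rot'];W[:3,3]=s['tcp_pos']; C=W@T; print(C.round(4),"yaw",np.degrees(np.arctan2(C[1,0],C[0,0])),"pitch rear up",np.degrees(np.arcsin(C[2,0])))
print(S, place(S,[[-15,0,60]]),s['qpos'])
E
```

```text
[[ 9.999e-01  1.240e-02  4.400e-03  4.070e-02]
 [ 1.230e-02 -9.999e-01  5.500e-03  8.000e-04]
 [ 4.500e-03 -5.500e-03 -1.000e+00 -3.640e-02]
 [ 0.000e+00  0.000e+00  0.000e+00  1.000e+00]]
[[ 0.9962 -0.0873  0.0052  0.5155]
 [ 0.0874  0.9962 -0.0052 -0.239 ]
 [-0.0047  0.0056  1.      0.0876]
 [ 0.      0.      0.      1.    ]] yaw 5.012175572167124 pitch rear up -0.27158613263025755
[ 0.60005062  0.22889     0.12754992 -0.00191785] [[0.58517248 0.22698194 0.05808215]] [-5.72453441e-01  2.39911818e-02  2.04109945e+00 -1.96210325e-05
  1.07680738e+00  8.98531634e-01]
```

The carrier is level in the grip, with its origin 40.7 mm ahead of the TCP and 36 mm behind it along the fingers. I'll carry it high over to a point above the dock, 30 mm short of home.

>>> {"method": "send_rows", "body": {"rows": [{"tx": 0,"ty": 0,"tz": 12,"wx": 0,"wy": 0,"wz": 0,"claw": 0.2},{"tx": 0,"ty": 0,"tz": 30,"wx": 0,"wy": 0,"wz": 0,"claw": 0.2},{"tx": 0,"ty": 0,"tz": 50,"wx": 0,"wy": 0,"wz": 0,"claw": 0.2},{"tx": 0,"ty": 5,"tz": 66,"wx": 0,"wy": 0,"wz": 0,"claw": 0.2},{"tx": 1,"ty": 17,"tz": 75,"wx": 0,"wy": 0,"wz": 0,"claw": 0.2},{"tx": 3,"ty": 37,"tz": 78,"wx": 0,"wy": 0,"wz": 0.005,"claw": 0.2},{"tx": 6,"ty": 64,"tz": 78,"wx": 0,"wy": 0,"wz": 0.01,"claw": 0.2},{"tx": 9,"ty": 94,"tz": 78,"wx": 0,"wy": 0,"wz": 0.015,"claw": 0.2},{"tx": 12,"ty": 124,"tz": 78,"wx": 0,"wy": 0,"wz": 0.02,"claw": 0.2},{"tx": 15,"ty": 154,"tz": 78,"wx": 0,"wy": 0,"wz": 0.025,"claw": 0.2}]}}

```text
t: 28.35
tcp_pos: [0.4894, -0.0862, 0.1292]
tcp_rot: [[0.992, 0.125, -0.001], [0.125, -0.992, 0.001], [-0.001, -0.001, -1.0]]
wrist_force: [0.3, -0.3, -0.4]
opening: 0.059
grip_force: 80.8
```

>>> {"method": "send_rows", "body": {"rows": [{"tx": 3,"ty": 30,"tz": 0,"wx": 0,"wy": 0,"wz": 0.005,"claw": 0.2},{"tx": 6,"ty": 60,"tz": 0,"wx": 0,"wy": 0,"wz": 0.01,"claw": 0.2},{"tx": 9,"ty": 90,"tz": 0,"wx": 0,"wy": 0,"wz": 0.01,"claw": 0.2},{"tx": 12,"ty": 120,"tz": 0,"wx": 0,"wy": 0,"wz": 0.01,"claw": 0.2},{"tx": 15,"ty": 150,"tz": 0,"wx": 0,"wy": 0,"wz": 0.01,"claw": 0.2},{"tx": 18,"ty": 180,"tz": 0,"wx": 0,"wy": 0,"wz": 0.01,"claw": 0.2},{"tx": 20,"ty": 210,"tz": 0,"wx": 0,"wy": 0,"wz": 0.01,"claw": 0.2},{"tx": 22,"ty": 240,"tz": 0,"wx": 0,"wy": 0,"wz": 0.01,"claw": 0.2},{"tx": 23,"ty": 268,"tz": 0,"wx": 0,"wy": 0,"wz": 0.01,"claw": 0.2},{"tx": 24,"ty": 288,"tz": 0,"wx": 0,"wy": 0,"wz": 0.01,"claw": 0.2}]}}

```text
t: 29.35
tcp_pos: [0.5128, 0.2021, 0.1291]
tcp_rot: [[0.991, 0.136, -0.001], [0.136, -0.991, 0.0], [-0.001, -0.001, -1.0]]
wrist_force: [0.9, -0.3, -1.9]
opening: 0.0589
grip_force: 80.8
```

>>> {"method": "send_rows", "body": {"rows": [{"tx": 0,"ty": 11,"tz": -4,"wx": 0,"wy": 0,"wz": 0,"claw": 0.2},{"tx": 0,"ty": 16,"tz": -15,"wx": 0,"wy": 0,"wz": 0,"claw": 0.2},{"tx": 0,"ty": 19,"tz": -30,"wx": 0,"wy": 0,"wz": 0,"claw": 0.2},{"tx": 0,"ty": 19,"tz": -45,"wx": 0,"wy": 0,"wz": 0,"claw": 0.2},{"tx": 0,"ty": 19,"tz": -55,"wx": 0,"wy": 0,"wz": 0,"claw": 0.2},{"tx": 0,"ty": 19,"tz": -60,"wx": 0,"wy": 0,"wz": 0,"claw": 0.2},{"tx": 0,"ty": 19,"tz": -60,"wx": 0,"wy": 0,"wz": 0,"claw": 0.2},{"tx": 0,"ty": 19,"tz": -60,"wx": 0,"wy": 0,"wz": 0,"claw": 0.2}]}}

```text
t: 30.15
tcp_pos: [0.5144, 0.2185, 0.0696]
tcp_rot: [[0.991, 0.134, 0.001], [0.134, -0.991, 0.0], [0.001, -0.0, -1.0]]
wrist_force: [0.1, 0.4, -2.4]
opening: 0.0592
grip_force: 80.8
```

```bash
cat > dock.py <<'E'
from prof import *
import sys
s=r.observe(); print(s['t'],s['tcp_pos'].round(4),s['tcp_rot'][:,0].round(4),s['wrist_force'].round(1),s['torque'].round(3),s['opening'],s['grip_force'])
im=imaging.capture("wrist"); cv2.imwrite("pics/w_dock_raw.png",im[:,:,::-1])
g=im.astype(int).mean(2)
for y in (10,25,40,55,70,85,100,120,150,180,200):
    d=np.diff(g[y-1:y+2].mean(0)); k=[(x,int(d[x])) for x in range(100,460) if abs(d[x])>9]; print(y,k)
for x in (220,250,280,310,340):
    d=np.diff(g[:,x-1:x+2].mean(1)); print("col",x,[(y,int(d[y])) for y in range(0,360) if abs(d[y])>9])
c,P=cam("wrist",s)
for nm,X in (("lipin z65 x0,x45",[[0,34.5,65],[45,34.5,65],[0,-34.5,65],[45,-34.5,65]]),("lipout",[[0,43,65],[45,43,65],[0,-43,65],[45,-43,65]]),("stop front top",[[50,0,68]]),("house front",[[58,0,100]])):
    q=place([*S[:3],.004],X); print(nm,project(c,P,q).round(1).tolist())
E
python3 dock.py
```

```text
30.15 [0.5144 0.2185 0.0696] [9.910e-01 1.338e-01 6.000e-04] [ 0.1  0.4 -2.4] [0.025 0.075 0.002] 0.05921416488312932 80.84078907966614
10 [(187, -32), (188, -44), (189, -16), (192, 40), (193, 36), (360, -9), (379, -32), (380, 44), (381, 46)]
25 [(188, -30), (189, -45), (190, -19), (193, 49), (194, 31), (377, -25), (378, -13), (379, 50), (380, 14)]
40 [(189, -26), (190, -43), (191, -15), (194, 55), (195, 32), (375, -16), (376, -36), (377, 35), (378, 43)]
55 [(190, -26), (191, -49), (192, -11), (194, 10), (195, 45), (196, 30), (374, -25), (375, -21), (376, 47), (377, 26)]
70 [(191, -24), (192, -60), (195, 20), (196, 41), (197, 25), (373, -34), (374, 15), (375, 34)]
85 [(192, -20), (193, -67), (196, 22), (197, 43), (198, 21), (371, -18), (372, -30), (373, 48), (374, 23)]
100 [(193, -17), (194, -80), (197, 25), (198, 49), (199, 12), (354, -10), (370, -36), (372, 47), (373, 14)]
120 [(194, -11), (195, -60), (196, -21), (198, 19), (199, 52), (200, 16), (352, -11), (368, -26), (369, -20), (370, 56), (371, 13)]
150 [(217, 9), (350, -15), (366, 21)]
180 [(363, 23), (364, 9)]
200 [(203, -9), 
[... 240 characters left out ...]
 11), (355, -13), (358, 10), (359, 21)]
col 280 [(7, 26), (8, 30), (158, -10), (231, -51), (232, 22), (233, 23), (289, -33), (290, -12), (336, 15), (337, 56), (338, 16), (349, -32), (350, -35)]
col 310 [(7, 10), (8, 31), (9, 23), (159, -10), (233, 9), (235, -22), (289, -10), (290, -31), (337, 66), (338, 21), (343, -10), (344, -11), (345, -26), (346, -23)]
col 340 [(8, 25), (9, 27), (159, -11), (233, 10), (243, -22), (290, -22), (337, 31), (338, 43), (339, 15), (340, -34), (341, -33)]
lipin z65 x0,x45 [[209.4, 79.1], [202.8, -35.9], [357.7, 80.3], [366.3, -34.4]]
lipout [[191.1, 78.9], [182.6, -36.2], [376.0, 80.4], [386.5, -34.3]]
stop front top [[284.8, -52.4]]
house front [[286.2, -132.0]]
```

The carrier lines up with the dock to about 0.3 mm sideways, and the headings match. I'll lower it.

>>> {"method": "send_rows", "body": {"rows": [{"tx": 0,"ty": 0,"tz": -8,"wx": 0,"wy": 0,"wz": 0,"claw": 0.2},{"tx": 0,"ty": 0,"tz": -16,"wx": 0,"wy": 0,"wz": 0,"claw": 0.2},{"tx": 0,"ty": 0,"tz": -24,"wx": 0,"wy": 0,"wz": 0,"claw": 0.2},{"tx": 0,"ty": 0,"tz": -29,"wx": 0,"wy": 0,"wz": 0,"claw": 0.2},{"tx": 0,"ty": 0,"tz": -32,"wx": 0,"wy": 0,"wz": 0,"claw": 0.2},{"tx": 0,"ty": 0,"tz": -34,"wx": 0,"wy": 0,"wz": 0,"claw": 0.2},{"tx": 0,"ty": 0,"tz": -34,"wx": 0,"wy": 0,"wz": 0,"claw": 0.2}]}}

```text
t: 30.9
tcp_pos: [0.5139, 0.2187, 0.0351]
tcp_rot: [[0.991, 0.134, -0.0], [0.134, -0.991, -0.0], [-0.0, 0.0, -1.0]]
wrist_force: [-0.1, 0.6, -1.4]
opening: 0.0587
grip_force: 80.9
```

>>> {"method": "send_rows", "body": {"rows": [{"tx": 0,"ty": 0,"tz": -0.5,"wx": 0,"wy": 0,"wz": 0,"claw": 0.2},{"tx": 0,"ty": 0,"tz": -1,"wx": 0,"wy": 0,"wz": 0,"claw": 0.2},{"tx": 0,"ty": 0,"tz": -1,"wx": 0,"wy": 0,"wz": 0,"claw": 0.2}]}}

```text
t: 31.2
tcp_pos: [0.5141, 0.2187, 0.0345]
tcp_rot: [[0.991, 0.134, 0.0], [0.134, -0.991, 0.0], [0.0, -0.0, -1.0]]
wrist_force: [0.1, 0.4, -2.1]
opening: 0.059
grip_force: 80.9
```

>>> {"method": "send_rows", "body": {"rows": [{"tx": 0,"ty": 0,"tz": -0.5,"wx": 0,"wy": 0,"wz": 0,"claw": 0.2},{"tx": 0,"ty": 0,"tz": -1,"wx": 0,"wy": 0,"wz": 0,"claw": 0.2},{"tx": 0,"ty": 0,"tz": -1,"wx": 0,"wy": 0,"wz": 0,"claw": 0.2}]}}

```text
t: 31.5
tcp_pos: [0.5139, 0.2186, 0.0332]
tcp_rot: [[0.991, 0.134, -0.0], [0.134, -0.991, -0.0], [-0.0, 0.0, -1.0]]
wrist_force: [-0.1, -0.4, -1.0]
opening: 0.0591
grip_force: 80.9
```

>>> {"method": "send_rows", "body": {"rows": [{"tx": 0,"ty": 0,"tz": -0.5,"wx": 0,"wy": 0,"wz": 0,"claw": 0.2},{"tx": 0,"ty": 0,"tz": -1,"wx": 0,"wy": 0,"wz": 0,"claw": 0.2},{"tx": 0,"ty": 0,"tz": -1,"wx": 0,"wy": 0,"wz": 0,"claw": 0.2}]}}

```text
t: 31.8
tcp_pos: [0.5139, 0.2187, 0.0322]
tcp_rot: [[0.991, 0.134, -0.0], [0.134, -0.991, -0.0], [-0.0, 0.0, -1.0]]
wrist_force: [0.3, 0.7, -1.8]
opening: 0.0588
grip_force: 80.9
```

>>> {"method": "send_rows", "body": {"rows": [{"tx": 0,"ty": 0,"tz": -0.5,"wx": 0,"wy": 0,"wz": 0,"claw": 0.2},{"tx": 0,"ty": 0,"tz": -1,"wx": 0,"wy": 0,"wz": 0,"claw": 0.2},{"tx": 0,"ty": 0,"tz": -1,"wx": 0,"wy": 0,"wz": 0,"claw": 0.2}]}}

```text
t: 32.1
tcp_pos: [0.5139, 0.2186, 0.0312]
tcp_rot: [[0.991, 0.134, -0.0], [0.134, -0.991, -0.0], [-0.0, 0.0, -1.0]]
wrist_force: [1.2, -0.4, -1.9]
opening: 0.0593
grip_force: 80.9
```

>>> {"method": "send_rows", "body": {"rows": [{"tx": 0,"ty": 0,"tz": -0.5,"wx": 0,"wy": 0,"wz": 0,"claw": 0.2},{"tx": 0,"ty": 0,"tz": -0.5,"wx": 0,"wy": 0,"wz": 0,"claw": 0.2}]}}

```text
t: 32.3
tcp_pos: [0.5139, 0.2187, 0.0308]
tcp_rot: [[0.991, 0.134, -0.0], [0.134, -0.991, 0.0], [-0.0, -0.0, -1.0]]
wrist_force: [-0.2, -0.2, -1.8]
opening: 0.0594
grip_force: 80.9
```

>>> {"method": "send_rows", "body": {"rows": [{"tx": 0,"ty": 0,"tz": -0.5,"wx": 0,"wy": 0,"wz": 0,"claw": 0.2},{"tx": 0,"ty": 0,"tz": -0.5,"wx": 0,"wy": 0,"wz": 0,"claw": 0.2}]}}

```text
t: 32.5
tcp_pos: [0.514, 0.2187, 0.0303]
tcp_rot: [[0.991, 0.134, -0.0], [0.134, -0.991, -0.0], [-0.0, 0.0, -1.0]]
wrist_force: [0.8, 0.7, -2.6]
opening: 0.0592
grip_force: 80.9
```

>>> {"method": "send_rows", "body": {"rows": [{"tx": 0,"ty": 0,"tz": -0.5,"wx": 0,"wy": 0,"wz": 0,"claw": 0.2},{"tx": 0,"ty": 0,"tz": -0.5,"wx": 0,"wy": 0,"wz": 0,"claw": 0.2}]}}

```text
t: 32.7
tcp_pos: [0.5139, 0.2187, 0.0297]
tcp_rot: [[0.991, 0.134, -0.0], [0.134, -0.991, -0.0], [-0.0, 0.0, -1.0]]
wrist_force: [0.0, 0.2, -1.4]
opening: 0.059
grip_force: 80.9
```

>>> {"method": "send_rows", "body": {"rows": [{"tx": 0,"ty": 0,"tz": -0.5,"wx": 0,"wy": 0,"wz": 0,"claw": 0.2},{"tx": 0,"ty": 0,"tz": -0.5,"wx": 0,"wy": 0,"wz": 0,"claw": 0.2}]}}

```text
t: 32.9
tcp_pos: [0.5139, 0.2187, 0.0292]
tcp_rot: [[0.991, 0.134, -0.0], [0.134, -0.991, -0.0], [-0.0, 0.0, -1.0]]
wrist_force: [0.9, 0.4, -1.7]
opening: 0.059
grip_force: 80.9
```

>>> {"method": "send_rows", "body": {"rows": [{"tx": 0,"ty": 0,"tz": -0.5,"wx": 0,"wy": 0,"wz": 0,"claw": 0.2},{"tx": 0,"ty": 0,"tz": -0.5,"wx": 0,"wy": 0,"wz": 0,"claw": 0.2}]}}

```text
t: 33.1
tcp_pos: [0.5139, 0.2186, 0.0287]
tcp_rot: [[0.991, 0.134, -0.0], [0.134, -0.991, -0.0], [-0.0, 0.0, -1.0]]
wrist_force: [0.6, 0.3, -2.7]
opening: 0.059
grip_force: 80.9
```

>>> {"method": "send_rows", "body": {"rows": [{"tx": 0,"ty": 0,"tz": -0.5,"wx": 0,"wy": 0,"wz": 0,"claw": 0.2},{"tx": 0,"ty": 0,"tz": -0.5,"wx": 0,"wy": 0,"wz": 0,"claw": 0.2}]}}

```text
t: 33.3
tcp_pos: [0.5139, 0.2187, 0.0283]
tcp_rot: [[0.991, 0.134, -0.0], [0.134, -0.991, -0.0], [-0.0, 0.0, -1.0]]
wrist_force: [-0.4, 0.9, -1.7]
opening: 0.0594
grip_force: 80.9
```

>>> {"method": "send_rows", "body": {"rows": [{"tx": 0,"ty": 0,"tz": -0.5,"wx": 0,"wy": 0,"wz": 0,"claw": 0.2},{"tx": 0,"ty": 0,"tz": -0.5,"wx": 0,"wy": 0,"wz": 0,"claw": 0.2}]}}

```text
t: 33.5
tcp_pos: [0.5139, 0.2186, 0.0277]
tcp_rot: [[0.991, 0.134, -0.0], [0.134, -0.991, -0.0], [-0.0, 0.0, -1.0]]
wrist_force: [-1.1, -0.8, -1.1]
opening: 0.059
grip_force: 80.9
```

>>> {"method": "send_rows", "body": {"rows": [{"tx": 0,"ty": 0,"tz": -0.5,"wx": 0,"wy": 0,"wz": 0,"claw": 0.2},{"tx": 0,"ty": 0,"tz": -0.5,"wx": 0,"wy": 0,"wz": 0,"claw": 0.2}]}}

```text
t: 33.7
tcp_pos: [0.514, 0.2187, 0.0273]
tcp_rot: [[0.991, 0.134, -0.0], [0.134, -0.991, -0.0], [-0.0, 0.0, -1.0]]
wrist_force: [-0.3, 0.7, -2.4]
opening: 0.0592
grip_force: 80.9
```

```bash
python3 dock.py | head -12
```

```text
33.7 [0.514  0.2187 0.0273] [ 9.909e-01  1.344e-01 -1.000e-04] [-0.3  0.7 -2.4] [-0.006  0.101 -0.   ] 0.059237290803295164 80.85228681564331
10 [(156, -92), (180, -26), (181, -15), (184, 21), (186, 33), (192, 30), (193, 28), (379, -30), (386, -12), (387, -51), (391, 31), (415, 64), (416, 34)]
25 [(157, -75), (158, -27), (181, -22), (182, -19), (185, 20), (186, 38), (187, 11), (193, 40), (194, 24), (377, -19), (378, -33), (385, -36), (386, -21), (389, 16), (390, 18), (413, 44), (414, 58)]
40 [(158, -42), (159, -51), (160, -10), (182, -17), (183, -22), (186, 51), (187, 19), (194, 39), (195, 27), (375, -14), (376, -35), (377, -14), (382, -11), (383, -34), (384, -18), (387, 14), (388, 21), (411, 26), (412, 81)]
55 [(159, -13), (160, -59), (161, -32), (183, -15), (184, -25), (187, 17), (188, 11), (190, 23), (191, 18), (195, 33), (196, 25), (374, -20), (375, -30), (381, -10), (382, -28), (383, -26), (386, 18), (387, 14), (409, 26), (410, 77)]
70 [(161, -49), (162, -48), (184, -12), (185, -27), (188, 16), (189, 34), (190, 20), (195, 14), (196, 33), (197, 20), (373, -28), (374, -24), (380, 
[... 484 characters left out ...]
71, -24), (377, -22), (378, -23), (381, 23), (382, 13), (403, 15), (404, 60), (405, 37)]
120 [(165, -19), (166, -52), (167, -32), (188, -20), (189, -18), (192, 32), (193, 32), (198, 11), (199, 40), (200, 12), (352, -11), (368, -19), (369, -28), (375, -25), (376, -31), (377, -9), (379, 24), (380, 11), (401, 55), (402, 47), (403, 14)]
150 [(168, -21), (169, -85), (190, -20), (191, -19), (194, 20), (196, 14), (197, 20), (200, 19), (201, 48), (217, 9), (350, -16), (366, -38), (367, -9), (372, -22), (373, -32), (374, -10), (376, 25), (377, 10), (397, 15), (398, 77), (399, 23)]
180 [(202, -9), (203, -9), (363, 23), (364, 9)]
200 [(203, -10), (204, -11), (361, 18), (362, 13), (363, -21), (364, 18)]
```

The carrier is centred between the lips with its top level with theirs, so about 2 mm remain.

>>> {"method": "send_rows", "body": {"rows": [{"tx": 0,"ty": 0,"tz": -0.5,"wx": 0,"wy": 0,"wz": 0,"claw": 0.2},{"tx": 0,"ty": 0,"tz": -0.5,"wx": 0,"wy": 0,"wz": 0,"claw": 0.2}]}}

```text
t: 33.95
tcp_pos: [0.514, 0.2187, 0.0268]
tcp_rot: [[0.991, 0.134, 0.0], [0.134, -0.991, -0.0], [0.0, 0.0, -1.0]]
wrist_force: [0.4, -1.1, -2.0]
opening: 0.0588
grip_force: 80.8
```

>>> {"method": "send_rows", "body": {"rows": [{"tx": 0,"ty": 0,"tz": -0.5,"wx": 0,"wy": 0,"wz": 0,"claw": 0.2},{"tx": 0,"ty": 0,"tz": -0.5,"wx": 0,"wy": 0,"wz": 0,"claw": 0.2}]}}

```text
t: 34.15
tcp_pos: [0.514, 0.2187, 0.0263]
tcp_rot: [[0.991, 0.134, 0.0], [0.134, -0.991, 0.0], [0.0, -0.0, -1.0]]
wrist_force: [0.4, -0.5, -1.1]
opening: 0.0592
grip_force: 80.9
```

>>> {"method": "send_rows", "body": {"rows": [{"tx": 0,"ty": 0,"tz": -0.4,"wx": 0,"wy": 0,"wz": 0,"claw": 0.2},{"tx": 0,"ty": 0,"tz": -0.4,"wx": 0,"wy": 0,"wz": 0,"claw": 0.2}]}}

```text
t: 34.35
tcp_pos: [0.5141, 0.2187, 0.0259]
tcp_rot: [[0.991, 0.134, 0.0], [0.134, -0.991, 0.0], [0.0, -0.0, -1.0]]
wrist_force: [-0.7, 0.4, -1.5]
opening: 0.0586
grip_force: 80.9
```

>>> {"method": "send_rows", "body": {"rows": [{"tx": 0,"ty": 0,"tz": -0.3,"wx": 0,"wy": 0,"wz": 0,"claw": 0.2},{"tx": 0,"ty": 0,"tz": -0.3,"wx": 0,"wy": 0,"wz": 0,"claw": 0.2}]}}

```text
t: 34.55
tcp_pos: [0.5141, 0.2187, 0.0257]
tcp_rot: [[0.991, 0.134, 0.0], [0.134, -0.991, 0.0], [0.0, -0.0, -1.0]]
wrist_force: [0.1, 0.3, -0.6]
opening: 0.0588
grip_force: 80.9
```

>>> {"method": "send_rows", "body": {"rows": [{"tx": 0,"ty": 0,"tz": -0.3,"wx": 0,"wy": 0,"wz": 0,"claw": 0.2},{"tx": 0,"ty": 0,"tz": -0.3,"wx": 0,"wy": 0,"wz": 0,"claw": 0.2}]}}

```text
t: 34.75
tcp_pos: [0.5141, 0.2187, 0.0254]
tcp_rot: [[0.991, 0.134, 0.0], [0.134, -0.991, 0.0], [0.0, -0.0, -1.0]]
wrist_force: [-0.5, 0.1, -0.3]
opening: 0.0592
grip_force: 81.0
```

>>> {"method": "send_rows", "body": {"rows": [{"tx": 0,"ty": 0,"tz": -0.3,"wx": 0,"wy": 0,"wz": 0,"claw": 0.2},{"tx": 0,"ty": 0,"tz": -0.3,"wx": 0,"wy": 0,"wz": 0,"claw": 0.2}]}}

```text
t: 34.95
tcp_pos: [0.5141, 0.2187, 0.0251]
tcp_rot: [[0.991, 0.134, 0.0], [0.134, -0.991, 0.0], [0.0, -0.0, -1.0]]
wrist_force: [-1.1, 0.5, -0.3]
opening: 0.0592
grip_force: 81.0
```

```bash
python3 dock.py | head -1
```

```text
34.95 [0.5141 0.2187 0.0251] [9.909e-01 1.344e-01 2.000e-04] [-1.1  0.5 -0.3] [-0.116  0.058 -0.013] 0.059214792380718875 80.99730134010315
```

>>> {"method": "send_rows", "body": {"rows": [{"tx": 0,"ty": 0,"tz": -0.4,"wx": 0,"wy": 0,"wz": 0,"claw": 0.2},{"tx": 0,"ty": 0,"tz": -0.4,"wx": 0,"wy": 0,"wz": 0,"claw": 0.2}]}}

```text
t: 35.2
tcp_pos: [0.5141, 0.2187, 0.0247]
tcp_rot: [[0.991, 0.134, 0.0], [0.134, -0.991, 0.0], [0.0, -0.0, -1.0]]
wrist_force: [-1.3, 0.2, 2.2]
opening: 0.059
grip_force: 81.1
```

>>> {"method": "send_rows", "body": {"rows": [{"tx": 3,"ty": 0.4,"tz": 0,"wx": 0,"wy": 0,"wz": 0,"claw": 0.2},{"tx": 6,"ty": 0.8,"tz": 0,"wx": 0,"wy": 0,"wz": 0,"claw": 0.2},{"tx": 9,"ty": 1.2,"tz": 0,"wx": 0,"wy": 0,"wz": 0,"claw": 0.2},{"tx": 12,"ty": 1.6,"tz": 0,"wx": 0,"wy": 0,"wz": 0,"claw": 0.2},{"tx": 15,"ty": 2,"tz": 0,"wx": 0,"wy": 0,"wz": 0,"claw": 0.2},{"tx": 15,"ty": 2,"tz": 0,"wx": 0,"wy": 0,"wz": 0,"claw": 0.2}]}}

```text
t: 35.8
tcp_pos: [0.5298, 0.2208, 0.0249]
tcp_rot: [[0.991, 0.134, 0.001], [0.134, -0.991, 0.0], [0.001, -0.0, -1.0]]
wrist_force: [-0.7, -0.1, 2.9]
opening: 0.0587
grip_force: 81.2
```

```bash
python3 dock.py | sed -n '1p;2,9p;13,17p'
```

```text
35.8 [0.5298 0.2208 0.0249] [0.9909 0.1343 0.001 ] [-0.7 -0.1  2.9] [-0.045  0.007 -0.101] 0.05870800285268222 81.15214347839355
10 [(128, -23), (129, -25), (134, -9), (135, -14), (152, 10), (153, 28), (154, -58), (155, -14), (179, -29), (180, -11), (183, 25), (185, 35), (189, 13), (190, 43), (191, 12), (381, -9), (382, -45), (389, -47), (390, -17), (393, 13), (394, 25), (418, 19), (419, 17), (458, 55), (459, 14)]
25 [(155, -54), (156, -54), (180, -24), (181, -16), (184, 58), (185, 14), (190, 14), (191, 39), (192, 16), (380, -24), (381, -26), (387, -18), (388, -47), (392, 26), (416, 42), (417, 59)]
40 [(156, -13), (157, -75), (158, -18), (181, -21), (182, -21), (185, 52), (186, 18), (191, 17), (192, 35), (193, 17), (378, -20), (379, -42), (385, -28), (386, -24), (390, 18), (391, 18), (414, 23), (415, 87)]
55 [(158, -64), (159, -39), (182, -18), (183, -24), (186, 17), (187, 10), (189, 24), (190, 18), (192, 18), (193, 33), (194, 17), (377, -25), (378, -22), (384, -20), (385, -45), (388, 16), (389, 19), (412, 27), (413, 78)]
70 [(159, -33), (160, -51), (161, -22), (183, -14), (184, -29)
[... 816 characters left out ...]
70, -27), (371, -22), (377, -13), (378, -33), (379, -20), (382, 25), (404, 61), (405, 45), (406, 12)]
col 220 [(3, 36), (4, 28), (263, -55), (334, 15), (335, 58), (336, 21)]
col 250 [(3, 10), (4, 40), (5, 25), (159, -11), (233, 13), (241, -23), (289, -35), (290, -12), (335, 54), (336, 33), (339, -26), (340, -34), (341, -11), (342, 15), (347, -11), (348, -12)]
col 280 [(4, 29), (5, 35), (6, 10), (159, -11), (231, -56), (233, 24), (234, 23), (289, -24), (290, -24), (335, 37), (336, 47), (337, 12)]
col 310 [(4, 10), (5, 41), (6, 28), (160, -11), (235, -23), (290, -45), (336, 74), (337, 20)]
col 340 [(5, 31), (6, 31), (160, -11), (234, 11), (248, -23), (290, -20), (336, 48), (337, 35), (338, 9)]
```

The plate is centred but has pitched slightly, rear up by about 1.4°, because its middle is still ahead of the dock's edge. I'll unload it, level it with the tool, and slide on.

>>> {"method": "send_rows", "body": {"rows": [{"tx": 0,"ty": 0,"tz": 0.8,"wx": 0,"wy": 0,"wz": 0,"claw": 0.2},{"tx": 0,"ty": 0,"tz": 1.5,"wx": -0.001,"wy": 0.008,"wz": 0,"claw": 0.2},{"tx": 2,"ty": 0.3,"tz": 1.5,"wx": -0.002,"wy": 0.016,"wz": 0,"claw": 0.2},{"tx": 5,"ty": 0.7,"tz": 1.5,"wx": -0.003,"wy": 0.024,"wz": 0,"claw": 0.2},{"tx": 8,"ty": 1.1,"tz": 1.5,"wx": -0.003,"wy": 0.024,"wz": 0,"claw": 0.2},{"tx": 8,"ty": 1.1,"tz": 1.5,"wx": -0.003,"wy": 0.024,"wz": 0,"claw": 0.2},{"tx": 8,"ty": 1.1,"tz": 1.5,"wx": -0.003,"wy": 0.024,"wz": 0,"claw": 0.2}]}}

```text
t: 36.55
tcp_pos: [0.5377, 0.2218, 0.0262]
tcp_rot: [[0.991, 0.134, -0.023], [0.134, -0.991, -0.003], [-0.023, -0.0, -1.0]]
wrist_force: [0.5, 0.4, -0.3]
opening: 0.0586
grip_force: 81.0
```

```bash
python3 dock.py | sed -n '1p;2p;4p;7p;9,10p;12,17p'
```

```text
36.55 [0.5377 0.2218 0.0262] [ 0.9907  0.1343 -0.0229] [ 0.5  0.4 -0.3] [-0.001 -0.194 -0.028] 0.058649257281012265 80.96447467803955
10 [(121, -44), (122, -28), (153, -25), (154, -10), (178, -28), (179, -15), (182, 47), (183, 25), (190, 47), (191, 14), (381, -16), (382, -36), (390, -53), (391, -14), (395, 35), (420, 27), (421, 10)]
40 [(156, -81), (157, -27), (180, -16), (181, -22), (184, 12), (185, 13), (186, 35), (187, 16), (191, 9), (192, 36), (193, 21), (378, -20), (379, -34), (386, -10), (387, -37), (388, -22), (391, 17), (392, 21), (416, 90), (417, 17)]
85 [(160, -34), (161, -54), (162, -21), (184, -19), (185, -21), (188, 15), (189, 9), (190, 19), (191, 25), (194, 13), (195, 33), (196, 21), (373, -14), (374, -28), (375, -14), (382, -29), (383, -32), (386, 25), (387, 13), (409, 37), (410, 57), (411, 20)]
120 [(163, -12), (164, -41), (165, -53), (187, -29), (188, -9), (190, 23), (191, 37), (192, 11), (197, 25), (198, 38), (354, -9), (370, -49), (371, -10), (377, -14), (378, -32), (379, -22), (382, 24), (383, 13), (404, 14), (405, 69), (406, 35)]
150 [(166, -13), (167, -50), (168
[... 257 characters left out ...]
4, -13), (196, 22), (197, 45), (202, 17), (203, 40), (362, -30), (363, -19), (369, -37), (370, -24), (373, 15), (374, 19), (394, 59), (395, 50), (396, 10)]
col 220 [(3, 32), (4, 28), (158, -10), (257, -38), (261, -18), (334, 16), (335, 57), (336, 21)]
col 250 [(4, 41), (5, 29), (159, -10), (233, 23), (238, -17), (289, -47), (335, 14)]
col 280 [(4, 17), (5, 34), (6, 18), (159, -12), (229, -58), (233, 36), (234, 11), (289, -24), (290, -25), (335, 36), (336, 47), (337, 12)]
col 310 [(5, 42), (6, 34), (160, -10), (228, -58), (233, 14), (234, 35), (289, -12), (290, -35), (336, 74), (337, 22)]
col 340 [(5, 20), (6, 33), (7, 15), (160, -14), (241, -24), (290, -21), (336, 50), (337, 36), (359, -21)]
```

>>> {"method": "send_rows", "body": {"rows": [{"tx": 0,"ty": 0,"tz": -0.4,"wx": 0,"wy": 0,"wz": 0,"claw": 0.2},{"tx": 0,"ty": 0,"tz": -0.4,"wx": 0,"wy": 0,"wz": 0,"claw": 0.2}]}}

```text
t: 36.8
tcp_pos: [0.5373, 0.2218, 0.0259]
tcp_rot: [[0.991, 0.134, -0.023], [0.134, -0.991, -0.003], [-0.023, -0.0, -1.0]]
wrist_force: [1.0, -1.6, -0.5]
opening: 0.0592
grip_force: 81.0
```

>>> {"method": "send_rows", "body": {"rows": [{"tx": 0,"ty": 0,"tz": -0.4,"wx": 0,"wy": 0,"wz": 0,"claw": 0.2},{"tx": 0,"ty": 0,"tz": -0.4,"wx": 0,"wy": 0,"wz": 0,"claw": 0.2}]}}

```text
t: 37.0
tcp_pos: [0.5373, 0.2218, 0.0258]
tcp_rot: [[0.991, 0.134, -0.023], [0.134, -0.991, -0.003], [-0.024, -0.0, -1.0]]
wrist_force: [0.7, -0.1, 2.5]
opening: 0.0592
grip_force: 81.2
```

>>> {"method": "send_rows", "body": {"rows": [{"tx": 1,"ty": 0.1,"tz": 0,"wx": 0,"wy": 0,"wz": 0,"claw": 0.2},{"tx": 2,"ty": 0.3,"tz": 0,"wx": 0,"wy": 0,"wz": 0,"claw": 0.2},{"tx": 2,"ty": 0.3,"tz": 0,"wx": 0,"wy": 0,"wz": 0,"claw": 0.2}]}}

```text
t: 37.3
tcp_pos: [0.5379, 0.222, 0.0254]
tcp_rot: [[0.991, 0.134, -0.027], [0.134, -0.991, -0.003], [-0.027, -0.0, -1.0]]
wrist_force: [-5.1, -1.1, 6.1]
opening: 0.059
grip_force: 81.4
```

```bash
python3 dock.py | sed -n '1p;2p;7p;12p'
```

```text
37.3 [0.5379 0.222  0.0254] [ 0.9906  0.1343 -0.027 ] [-5.1 -1.1  6.1] [-0.196  0.566 -0.002] 0.058992147085906284 81.44768714904785
10 [(120, -46), (121, -27), (152, -25), (153, -10), (177, -18), (178, -21), (181, 25), (182, 45), (188, 26), (189, 32), (383, -23), (384, -30), (391, -25), (392, -44), (396, 16), (397, 22), (422, 23), (423, 10)]
85 [(159, -26), (160, -52), (161, -31), (183, -11), (184, -30), (187, 14), (188, 15), (190, 20), (191, 25), (193, 12), (194, 33), (195, 21), (375, -29), (376, -19), (383, -24), (384, -40), (387, 16), (388, 18), (411, 51), (412, 61)]
200 [(171, -28), (172, -81), (193, -35), (196, 37), (197, 26), (202, 36), (203, 17), (363, -40), (370, -35), (371, -27), (374, 11), (375, 23), (395, 26), (396, 79), (397, 17)]
```

The x force is about what friction gives at this press, and by my measure the carrier is still about 6 mm from home. I'll ease the press, then push on.

>>> {"method": "send_rows", "body": {"rows": [{"tx": 0,"ty": 0,"tz": 0.7,"wx": 0,"wy": 0,"wz": 0,"claw": 0.2},{"tx": 0,"ty": 0,"tz": 0.9,"wx": 0,"wy": 0,"wz": 0,"claw": 0.2},{"tx": 0,"ty": 0,"tz": 0.9,"wx": 0,"wy": 0,"wz": 0,"claw": 0.2}]}}

```text
t: 37.65
tcp_pos: [0.5384, 0.2221, 0.0258]
tcp_rot: [[0.991, 0.134, -0.025], [0.134, -0.991, -0.003], [-0.025, -0.0, -1.0]]
wrist_force: [-2.3, -0.1, 1.4]
opening: 0.059
grip_force: 81.1
```

>>> {"method": "send_rows", "body": {"rows": [{"tx": 1,"ty": 0.1,"tz": 0,"wx": 0,"wy": 0,"wz": 0,"claw": 0.2},{"tx": 1,"ty": 0.1,"tz": 0,"wx": 0,"wy": 0,"wz": 0,"claw": 0.2}]}}

```text
t: 37.85
tcp_pos: [0.54, 0.2222, 0.0259]
tcp_rot: [[0.991, 0.134, -0.024], [0.134, -0.991, -0.003], [-0.024, -0.0, -1.0]]
wrist_force: [-1.4, -0.6, -0.1]
opening: 0.0591
grip_force: 81.0
```

>>> {"method": "send_rows", "body": {"rows": [{"tx": 1,"ty": 0.1,"tz": 0,"wx": 0,"wy": 0,"wz": 0,"claw": 0.2},{"tx": 2,"ty": 0.3,"tz": 0,"wx": 0,"wy": 0,"wz": 0,"claw": 0.2},{"tx": 2,"ty": 0.3,"tz": 0,"wx": 0,"wy": 0,"wz": 0,"claw": 0.2}]}}

```text
t: 38.15
tcp_pos: [0.5423, 0.2225, 0.0261]
tcp_rot: [[0.991, 0.134, -0.024], [0.134, -0.991, -0.003], [-0.024, -0.0, -1.0]]
wrist_force: [-0.4, 0.1, -1.5]
opening: 0.0588
grip_force: 81.0
```

>>> {"method": "send_rows", "body": {"rows": [{"tx": 1,"ty": 0.1,"tz": 0,"wx": 0,"wy": 0,"wz": 0,"claw": 0.2},{"tx": 1,"ty": 0.1,"tz": 0,"wx": 0,"wy": 0,"wz": 0,"claw": 0.2}]}}

```text
t: 38.35
tcp_pos: [0.5432, 0.2226, 0.0262]
tcp_rot: [[0.991, 0.134, -0.024], [0.134, -0.991, -0.003], [-0.024, -0.0, -1.0]]
wrist_force: [-0.7, 0.5, -0.4]
opening: 0.0591
grip_force: 81.0
```

>>> {"method": "send_rows", "body": {"rows": [{"tx": 1,"ty": 0.1,"tz": 0,"wx": 0,"wy": 0,"wz": 0,"claw": 0.2},{"tx": 1,"ty": 0.1,"tz": 0,"wx": 0,"wy": 0,"wz": 0,"claw": 0.2}]}}

```text
t: 38.55
tcp_pos: [0.5434, 0.2226, 0.0259]
tcp_rot: [[0.991, 0.135, -0.026], [0.134, -0.991, -0.003], [-0.026, -0.0, -1.0]]
wrist_force: [-3.3, -1.0, -0.3]
opening: 0.059
grip_force: 81.0
```

>>> {"method": "send_rows", "body": {"rows": [{"tx": 1,"ty": 0.1,"tz": 0,"wx": 0,"wy": 0,"wz": 0,"claw": 0.2},{"tx": 1,"ty": 0.1,"tz": 0,"wx": 0,"wy": 0,"wz": 0,"claw": 0.2}]}}

```text
t: 38.75
tcp_pos: [0.5433, 0.2225, 0.0258]
tcp_rot: [[0.991, 0.134, -0.028], [0.134, -0.991, -0.004], [-0.028, 0.0, -1.0]]
wrist_force: [-6.6, -0.9, 3.0]
opening: 0.0589
grip_force: 81.2
```

```bash
python3 dock.py | sed -n '1p;2p;7p;12p'; python3 - <<'E'
from prof import *
xs=list(range(-100,66)); Z=[*S[:3],.002]
for n in("scene","side"):
  for ys in ((-24,-20),(0,4),(20,24)):
    v=prof(n,Z,xs,63,ys); print(n,ys,[(x,v[i]) for i,x in enumerate(xs) if i and abs(v[i]-v[i-1])>11])
E
```

```text
38.75 [0.5433 0.2225 0.0258] [ 0.9905  0.1344 -0.0284] [-6.6 -0.9  3. ] [-0.202  0.888 -0.014] 0.05887940593660218 81.18626475334167
10 [(111, -11), (112, -16), (113, -15), (114, -16), (115, -11), (177, -18), (178, -21), (181, 9), (182, 12), (183, 21), (189, 77), (190, 20), (202, -14), (203, -13), (204, 24), (205, 12), (240, -10), (247, -24), (254, 55), (284, -13), (290, -31), (297, -24), (303, 66), (304, 9), (328, -10), (334, -14), (335, -11), (340, -14), (341, -13), (351, 23), (352, 36), (353, 14), (379, -20), (382, -31), (383, -31), (391, -14), (392, -19), (396, 27), (400, -9), (403, 17)]
85 [(159, -26), (160, -52), (161, -32), (183, -10), (184, -30), (187, 42), (188, 34), (194, 27), (195, 39), (374, -27), (375, -25), (382, -24), (383, -34), (387, 25), (388, 12), (410, 30), (411, 56), (412, 28)]
200 [(171, -22), (172, -94), (193, -35), (196, 22), (197, 47), (202, 29), (203, 26), (362, -15), (363, -31), (370, -41), (371, -23), (374, 28), (395, 86), (396, 33)]
scene (-24, -20) [(-91, 100), (-88, 47), (-85, 36), (-81, 14), (-58, 20), (-51, 44), (-49, 56), (-48, 73), (-45, 89), (-44, 77), (-38, 77), (-33, 96), (45, 132)]
scene (0, 4) [(-62, 23), (-60, 38), (-59, 73), (-56, 94), (-32, 71), (-27, 82), (-26, 98), (47, 139)]
scene (20, 24) [(-66, 39), (-57, 87), (-47, 98), (-34, 111)]
side (-24, -20) [(-82, 218), (-81, 148), (-80, 90), (-59, 69), (-58, 41), (-51, 68), (-48, 105), (-43, 62), (-42, 83), (-36, 52), (-20, 66), (-18, 97), (-17, 135), (-16, 176), (49, 129), (50, 66), (51, 51), (60, 37)]
side (0, 4) [(-99, 123), (-96, 178), (-95, 201), (-94, 124), (-80, 96), (-79, 80), (-58, 62), (-57, 31), (-50, 85), (-49, 119), (-48, 77), (-47, 30), (-23, 36), (-18, 70), (-16, 126), (-14, 158), (48, 155), (50, 88), (51, 29), (52, 44), (53, 59), (61, 37)]
side (20, 24) [(-81, 93), (-80, 77), (-65, 72), (-62, 54), (-27, 74), (-26, 113), (-25, 137), (-24, 168), (26, 170), (48, 154), (50, 99), (51, 39), (53, 53), (56, 50)]
```

The stop has been reached: the TCP no longer advances while Fx rises to -6.6 N, and the side camera puts the carrier from -80 to 50 in the scanner's x. I'll relax the push and make sure it rests on the dock before opening.

>>> {"method": "send_rows", "body": {"rows": [{"tx": -0.8,"ty": -0.1,"tz": 0,"wx": 0,"wy": 0,"wz": 0,"claw": 0.2},{"tx": -1,"ty": -0.1,"tz": -0.3,"wx": 0,"wy": 0,"wz": 0,"claw": 0.2},{"tx": -1,"ty": -0.1,"tz": -0.3,"wx": 0,"wy": 0,"wz": 0,"claw": 0.2}]}}

```text
t: 39.4
tcp_pos: [0.5434, 0.2225, 0.0258]
tcp_rot: [[0.991, 0.134, -0.025], [0.134, -0.991, -0.003], [-0.026, -0.0, -1.0]]
wrist_force: [-4.8, -1.3, 1.1]
opening: 0.0591
grip_force: 81.1
```

>>> {"method": "send_rows", "body": {"rows": [{"tx": 0,"ty": 0,"tz": -0.4,"wx": 0,"wy": 0,"wz": 0,"claw": 0.2},{"tx": 0,"ty": 0,"tz": -0.4,"wx": 0,"wy": 0,"wz": 0,"claw": 0.2}]}}

```text
t: 39.6
tcp_pos: [0.5434, 0.2225, 0.0258]
tcp_rot: [[0.991, 0.134, -0.026], [0.134, -0.991, -0.004], [-0.026, 0.0, -1.0]]
wrist_force: [-5.8, -1.6, 3.6]
opening: 0.0591
grip_force: 81.3
```

```bash
python3 dock.py | sed -n '1p;4p;7p;12p'
```

```text
39.6 [0.5434 0.2225 0.0258] [ 0.9906  0.1344 -0.0259] [-5.8 -1.6  3.6] [-0.274  0.86   0.007] 0.05905779411667246 81.28159046173096
40 [(132, -9), (138, -21), (145, -24), (152, -9), (154, 69), (155, -48), (156, -49), (180, -22), (181, -22), (184, 21), (188, 32), (189, 16), (191, 33), (192, 27), (378, -15), (379, -33), (386, -24), (387, -16), (388, -22), (392, 18), (393, 18), (417, 37), (452, 9), (455, 21), (456, 33)]
85 [(159, -12), (160, -50), (161, -46), (183, -9), (184, -26), (185, -9), (187, 37), (188, 34), (194, 25), (195, 39), (374, -29), (375, -24), (381, -10), (382, -28), (383, -27), (387, 22), (388, 10), (410, 47), (411, 60)]
200 [(171, -16), (172, -100), (193, -37), (196, 24), (197, 45), (202, 29), (203, 26), (362, -20), (363, -27), (370, -40), (371, -24), (374, 31), (395, 95), (396, 26)]
```

It is firmly supported, so I'll ease the grip and let go.

>>> {"method": "send_rows", "body": {"newtons": 20, "rows": [{"tx": 0,"ty": 0,"tz": 0,"wx": 0,"wy": 0,"wz": 0,"claw": 0.2},{"tx": 0,"ty": 0,"tz": 0,"wx": 0,"wy": 0,"wz": 0,"claw": 0.2},{"tx": 0,"ty": 0,"tz": 0.3,"wx": 0,"wy": 0,"wz": 0,"claw": 0.5},{"tx": 0,"ty": 0,"tz": 0.3,"wx": 0,"wy": 0,"wz": 0,"claw": 0.7},{"tx": 0,"ty": 0,"tz": 0.3,"wx": 0,"wy": 0,"wz": 0,"claw": 0.95},{"tx": 0,"ty": 0,"tz": 0.3,"wx": 0,"wy": 0,"wz": 0,"claw": 1},{"tx": 0,"ty": 0,"tz": 0.3,"wx": 0,"wy": 0,"wz": 0,"claw": 1},{"tx": 0,"ty": 0,"tz": 0.3,"wx": 0,"wy": 0,"wz": 0,"claw": 1}]}}

```text
t: 40.45
tcp_pos: [0.5441, 0.2227, 0.0258]
tcp_rot: [[0.991, 0.134, -0.024], [0.134, -0.991, -0.003], [-0.024, -0.0, -1.0]]
wrist_force: [-0.6, 1.6, -0.5]
opening: 0.085
grip_force: 0.0
```

```bash
cat > chk.py <<'E'
from prof import *
s=r.observe(); print(s['t'],s['tcp_pos'].round(4),s['wrist_force'].round(1),s['opening'])
xs=list(range(-100,66)); Z=[*S[:3],.002]
for ys in ((-24,-20),(0,4),(20,24)):
    v=prof("side",Z,xs,63,ys); print(ys,[(x,v[i]) for i,x in enumerate(xs) if i and abs(v[i]-v[i-1])>14])
E
python3 chk.py;python3 dock.py | sed -n '2,4p;7p;12p'
```

```text
40.45 [0.5441 0.2227 0.0258] [-0.6  1.6 -0.5] 0.0850482917710546
(-24, -20) [(-93, 163), (-84, 108), (-83, 172), (-82, 155), (-81, 136), (-80, 77), (-57, 69), (-56, 40), (-48, 84), (-46, 101), (-43, 60), (-42, 80), (-36, 102), (-34, 41), (-17, 61), (-16, 95), (-15, 137), (-14, 176), (49, 114), (50, 63)]
(0, 4) [(-99, 124), (-96, 179), (-95, 198), (-94, 122), (-80, 86), (-54, 51), (-53, 32), (-16, 87), (-14, 125), (-13, 142), (-12, 168), (50, 88), (51, 30), (52, 46), (53, 64)]
(20, 24) [(-81, 93), (-80, 78), (-59, 58), (-58, 33), (-23, 93), (-22, 136), (-21, 151), (-20, 169), (26, 163), (50, 99), (51, 36), (53, 56)]
10 [(106, -9), (108, -16), (109, -13), (110, -9), (111, -14), (112, -10), (178, -30), (179, -9), (182, 20), (189, 30), (190, 37), (191, 10), (195, -15), (196, -11), (205, 54), (206, 28), (234, -21), (240, -22), (246, -11), (253, 18), (254, 57), (255, 11), (271, -14), (277, -29), (283, -28), (290, -13), (303, 76), (304, 9), (315, -10), (321, -18), (327, -19), (328, -11), (351, 22), (352, 32), (353, 12), (365, -17), (372, -18), (378, -13), (382, -26), (391, -9), (396, 10), (
[... 235 characters left out ...]
), (136, -20), (143, -10), (154, 55), (155, -16), (156, -60), (157, -11), (180, -20), (181, -22), (184, 17), (185, 10), (188, 31), (189, 16), (191, 19), (192, 32), (193, 14), (378, -11), (379, -28), (380, -14), (386, -19), (387, -25), (388, -20), (392, 17), (393, 17), (417, 33), (455, 30), (456, 33)]
85 [(160, -46), (161, -59), (184, -21), (185, -16), (187, 21), (188, 34), (189, 20), (194, 17), (195, 35), (196, 12), (374, -29), (375, -23), (382, -26), (383, -34), (387, 21), (388, 11), (410, 46), (411, 59)]
200 [(171, -14), (172, -82), (173, -17), (193, -30), (196, 14), (197, 22), (198, 32), (202, 17), (203, 38), (362, -15), (363, -30), (370, -35), (371, -26), (374, 26), (395, 85), (396, 33)]
```

The carrier stayed at home when released. I'll retreat straight up.

>>> {"method": "send_rows", "body": {"rows": [{"tx": 0,"ty": 0,"tz": 4,"wx": 0,"wy": 0,"wz": 0,"claw": 1},{"tx": 0,"ty": 0,"tz": 10,"wx": 0,"wy": 0,"wz": 0,"claw": 1},{"tx": 0,"ty": 0,"tz": 20,"wx": 0,"wy": 0,"wz": 0,"claw": 1},{"tx": 0,"ty": 0,"tz": 40,"wx": 0,"wy": 0,"wz": 0,"claw": 1},{"tx": 0,"ty": 0,"tz": 75,"wx": 0,"wy": 0,"wz": 0,"claw": 1},{"tx": 0,"ty": 0,"tz": 115,"wx": 0,"wy": 0,"wz": 0,"claw": 1},{"tx": 0,"ty": 0,"tz": 150,"wx": 0,"wy": 0,"wz": 0,"claw": 1},{"tx": 0,"ty": 0,"tz": 150,"wx": 0,"wy": 0,"wz": 0,"claw": 1},{"tx": 0,"ty": 0,"tz": 150,"wx": 0,"wy": 0,"wz": 0,"claw": 1}]}}

```text
t: 41.55
tcp_pos: [0.5448, 0.2229, 0.1781]
tcp_rot: [[0.991, 0.134, -0.02], [0.134, -0.991, -0.002], [-0.021, -0.001, -1.0]]
wrist_force: [0.1, -1.1, -1.0]
opening: 0.0854
grip_force: 0.0
```

```bash
python3 chk.py; python3 - <<'E'
from prof import *
s=r.observe(); Z=[*S[:3],.002]
xs=list(range(-100,66))
for ys in ((-24,-20),(20,24)):
    v=prof("wrist",Z,xs,63,ys,s); print(ys,[(x,v[i]) for i,x in enumerate(xs) if i and abs(v[i]-v[i-1])>14])
a=imaging.capture("scene").astype(int); b=cv2.imread("pics/scene0.png")[:,:,::-1].astype(int)
for n,(x,y) in dict(jar=(334,220),dish=(303,204),tw=(362,255)).items():
    print(n,abs(a[y-14:y+15,x-14:x+15]-b[y-14:y+15,x-14:x+15]).mean().round(1))
E
```

```text
41.55 [0.5448 0.2229 0.1781] [ 0.1 -1.1 -1. ] 0.08538361205604844
(-24, -20) [(-57, 107), (-51, 113), (-45, 154), (-42, 173), (49, 109), (50, 57)]
(0, 4) [(-56, 111), (-55, 139), (50, 85), (51, 27), (53, 59)]
(20, 24) [(-81, 91), (-57, 102), (-56, 122), (-55, 155), (-54, 177), (50, 92), (51, 34), (53, 51)]
(-24, -20) [(-56, 120), (49, 112), (50, 44), (51, 60), (56, 34), (58, 15), (60, 44), (62, 67), (64, 102)]
(20, 24) [(-56, 122), (-55, 151), (50, 136), (51, 60), (55, 48), (59, 15), (61, 46), (63, 72), (65, 114)]
jar 17.3
dish 28.4
tw 15.7
```

```bash
python3 -c "
from rig import r
print(r.close_job())"
```

```text
the job is handed in; nothing more can be done
None
```

The carrier lies in the scanner dock with its rear end against the stop, released and with the gripper clear. The job is handed in at about 41.6 s; the jar, dish and tweezers were passed over high and not touched, though I did not measure their positions again afterwards.

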